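# Fetch the low bush from behind the tall parts for a weight check

## Robot

A 6-joint arm with a two-finger parallel gripper is mounted at the origin on the work surface. World frame = base frame: x ahead of the robot, y to its left, z up, the work surface at z = 0. Lengths are in mm, angles in rad, forces in N, time in s.
With the tool pointing down it reaches from about 350 to 775 mm from the base axis. Payload 7.3 kg.
Tool frame: the origin (TCP) lies at the very end of the fingers, on their centre line; the grasp point (between the pads) lies grip_point_offset behind it (grip_point_offset is the distance from the TCP to the grasp point, in mm); x points along the fingers, z is the direction in which the jaws open and shut, and the axes are right-handed (so a half turn about x gives the same grasp; the last joint's range is limited). The gripper opens to 92 mm and grips with 3 to 60 N. Pads are 19 mm wide; open, the fingers measure 130 mm over their backs; the gripper's body (75 mm by 190 mm) begins 47 mm behind the grasp point.
Start: joints at [-1.262, 0.342, 1.524, -0, 1.275, -0.146], TCP at [230.647, -471.642, 226.741] pointing down, gripper open.
Joint ranges: [-2.53, 2.53], [-0.77, 2.02], [0.04, 2.7], [-1, 4.14], [0.28, 2.66], [-3.11, 3.11]. Speed limits (rad/s): [2.57, 2.57, 3.14, 3.14, 3.14, 3.14].

## Interface

Orientations are given as [roll, pitch, yaw] about the fixed x, y, z axes, in that order (R = Rz(yaw) Ry(pitch) Rx(roll)).
In Python, from plant import * gives the robot as it stands.
- The arm moves only by the tool send_rows, never from a script. Its argument "series" is text: rows parted by semicolons, each of 5 numbers parted by spaces: the gripper's target within -1 to 1 (fully open at 1, half-way at 0, shut at -1), then the shift along the tool's x, y, z in units of 30 mm (1.0 is 30 mm), then the turn about the tool's x in units of 5 degrees (1.0 is 5 degrees). A call has 1 to 8 rows; each row is the pose to reach, as a shift and turn from the pose commanded when the call began, along the tool's axes at that moment; what a row does not reach only later rows make up. A row lasts 1/8 s, in which the tool goes at most 62.5 mm and 10.7 degrees, less where a joint would pass 70% of its speed; a pose out of reach is approached as far as the arm can. A call with a gripper value outside its range is refused whole. The fingers move at their own pace and stop on an object; the grip force is fixed at half the most. Time passes only in rows, so rows that repeat a pose let the fingers close. It gives the time, the measured TCP pose, the force and the opening at its end, in the units of the state.
- get_obs(): the state, without advancing time (a new reading comes with each control period).
- capture(name): name is "scene" or "top" or "wrist"; returns a dict with "pixels" (420x560x3 uint8, red, green, blue), "mtx" (3x3 intrinsics, pixels), "R" (3x3) and "t" (3): a world point X has camera coordinates R X + t. Camera axes: x right, y down, z forward; pixel columns grow to the right and rows downward; lengths in mm; the calibration is good to about 2 mm. A picture is of the moment at which its call begins. There is no depth.
- close_job(): hands the job in, once; it reports no verdict.
Trained networks look in a picture, given as the dict that the camera call returned (one of the last four; its "shot" number tells which), for a name from the list of things; names that differ only in an ending like _2 or _b are one class to them, and where a whole thing is asked for, a point or a joint stands for the part that bears it (a point fixed in the world has none). Each returns a list of dicts, best first, with "score" (0 to 1); they miss things now and then, are a little off and sometimes report something else, mostly with a low value. They report only what shows in the picture. A call takes as long as a camera call.
- cut_out(picture, thing): "pixels" (420x560 bool, what is visible of it).
- place_of(picture, thing): "point" ([x, y, z] in mm, in world coordinates, good to about 4 mm: a listed point, or the origin of a listed thing).
The state is a dict: "time": time; "joint_positions": joint angles; "dq": joint speeds; "tau": joint torques, N m; "tool_pos": TCP position; "tcp_rot": TCP orientation; "contact_force": force on the tool from outside, world axes, zero at the start; "moment": the same for the moment, N m; "grip_width": finger opening in mm.
Only numpy, scipy, OpenCV 4.12 (cv2) and the standard library are available. Lean on these libraries where they do the work, as an engineer would, in place of code of your own. Each camera call takes 0.05 s, during which the arm holds its last target.

## Task

The low flanged bush at the back of the cardboard tray is due for its weight check: first clear all three tall black parts in front of it over into the white side tray, standing upright, leaving the bush where it is; then, while they wait there, set the bush gently, upright, on the middle of the scale's pan. Finally put each tall part back upright on the very spot where it stood at the start, the bush staying on the pan. Do not disturb the roll of tape or the jar.

Things in the scene. Friction and masses are not known exactly. Their poses are not given: they have to be found in the camera images.
- collar_tube: loose tall black plastic round open tube with a wider round collar at its top: 120 mm tall, 34 mm diameter below, (two thin ribs 39 mm across), collar 48 mm diameter from 85 mm height to the top; about 0.14 kg. Origin: centre of the underside, z up along the tube. It stands on one of the three front spots of the stock tray.
- square_case: loose tall black plastic open square case, 42 x 42 mm and 105 mm tall (a thin visible rib 45 mm wide runs round it at 30 mm height); about 0.15 kg. Origin: centre of the underside, x and y square to its flat sides, z up. It stands on one of the three front spots, turned at most 0.2 rad from the stock tray's axes.
- stepped_tube: loose tall black plastic round open tube, thick below and thin above: 112 mm tall, 48 mm diameter up to 55 mm height, 32 mm diameter above; about 0.14 kg. Origin: centre of the underside, z up along the tube. It stands on one of the three front spots.
- bush: loose low black flanged bush with a steel insert showing on top: 40 mm tall, hub 38 mm diameter, foot flange 48 mm diameter and 7 mm thick; about 0.18 kg. Origin: centre of the underside, z up. It stands on the single back spot of the stock tray, close behind the tall parts.
- stock_tray: fixed shallow cardboard tray, 190 (x) x 250 (y) mm, rim 18 mm high, walls 5 mm, inner floor 5 mm above its origin. Origin: centre of the underside, x away from the robot. Four white paper spots, 62 mm across, on its floor at tray (x, y) = (-25, -74), (-25, 0), (-25, 74) mm (front row: one tall part centred on each, which on which differs every time) and (28, 0) mm (back: the bush).
- side_tray: fixed shallow white plastic tray, empty at the start, 270 mm along its x, 150 mm along its y, rim 16 mm high, walls 5 mm, inner floor 5 mm above its origin. Origin: centre of the underside; its x runs roughly away from the robot. It is on the left or on the right, the scale being on the other side.
- scale: fixed grey bench scale with a round steel pan. Origin: at table height, straight below the middle of the pan. The pan is 130 mm in diameter, its flat top 46 mm above the origin; it does not move when loaded. The grey base, 34 mm high, reaches from -125 to +75 mm along its x and 80 mm to either side; its display faces the robot.
- tape_roll: bystander: loose amber roll of tape lying flat beyond the stock tray, 96 mm diameter, 24 mm high. Origin: centre of the underside. Leave alone.
- spray_jar: bystander: loose small blue jar with white lid and a pale label band standing beyond the stock tray, 52 mm diameter, 75 mm tall. Origin: centre of the underside. Leave alone.

How it is judged (in metres and radians):
On the way, in this order (a step that is already met when the one before it is completed fails the run):
1. all three tall parts stand released and upright in the white side tray, the bush still on its spot (x of collar_tube in the frame of side_tray between -0.12 and 0.12 m and y of collar_tube in the frame of side_tray between -0.06 and 0.06 m and z of each of collar_tube, square_case, stepped_tube in the frame of side_tray below 0.012 m and angle between each of collar_tube, square_case, stepped_tube's own z axis and vertical below 0.15 rad and x of square_case in the frame of side_tray between -0.12 and 0.12 m and y of square_case in the frame of side_tray between -0.06 and 0.06 m and x of stepped_tube in the frame of side_tray between -0.12 and 0.12 m and y of stepped_tube in the frame of side_tray between -0.06 and 0.06 m and contact force between the fingers and collar_tube below 0.5 N and contact force between the fingers and square_case below 0.5 N and contact force between the fingers and stepped_tube below 0.5 N and distance of bush from where it was at the start of the episode below 0.02 m), for 0.2 s.
2. the bush stands upright and released on the middle of the scale's pan, the tall parts still in the side tray (horizontal distance between bush and scale below 0.015 m and z of bush in the frame of scale between 0.042 and 0.052 m and angle between bush's own z axis and vertical below 0.1 rad and contact force between the fingers and bush below 0.5 N and x of collar_tube in the frame of side_tray between -0.12 and 0.12 m and y of collar_tube in the frame of side_tray between -0.06 and 0.06 m and z of each of collar_tube, square_case, stepped_tube in the frame of side_tray below 0.012 m and angle between each of collar_tube, square_case, stepped_tube's own z axis and vertical below 0.15 rad and x of square_case in the frame of side_tray between -0.12 and 0.12 m and y of square_case in the frame of side_tray between -0.06 and 0.06 m and x of stepped_tube in the frame of side_tray between -0.12 and 0.12 m and y of stepped_tube in the frame of side_tray between -0.06 and 0.06 m), for 0.2 s.
At the end, for the whole second after the job is handed in: The bush stands upright (within 0.1 rad) on the scale's pan, its centre within 15 mm of the pan's middle, and each of the three tall parts stands upright (within 0.1 rad) within 15 mm of where it stood at the start; all four are released and at rest (horizontal distance between bush and scale below 0.015 m and z of bush in the frame of scale between 0.042 and 0.052 m and angle between each of bush, collar_tube, square_case, stepped_tube's own z axis and vertical below 0.1 rad and distance of each of collar_tube, square_case, stepped_tube from where it was at the start of the episode below 0.015 m and linear speed of each of collar_tube, square_case, stepped_tube, bush below 0.02 m/s and contact force between the fingers and collar_tube below 0.5 N and contact force between the fingers and square_case below 0.5 N and contact force between the fingers and stepped_tube below 0.5 N and contact force between the fingers and bush below 0.5 N); the robot touches nothing.
It fails at once if the roll of tape or the jar is moved by more than 20 mm (distance of any of tape_roll, spray_jar from where it was at the start of the episode above 0.02 m).
It fails at once if the bush is dropped or pressed hard on the scale (over 40 N) (contact force between bush and scale above 40 N).
It also fails if it takes over 144 s, if anything falls off the work surface, if the arm or the gripper's body presses on something with over 40 N, if the wrist force passes 120 N, or if a joint passes its speed limit or range.

## Working session

There is one attempt and no reset: what is moved stays moved. The work goes in short steps, Python scripts to look and compute and a tool call to move; the robot and the scene stay as the last step left them, time stands still between calls to the robot, and variables do not carry over. Pictures are saved under pics/ and viewed, and the job is handed in when it is done.

Besides the shell and the picture viewer there is one more tool, called after ">>>" as a command line: name --argument value ..., lists and objects as JSON in quotes. send_rows: Moves the arm, as the interface text tells. Its arguments: {"type":"object","properties":{"series":{"type":"string"}},"required":["series"]}

```bash
ls; mkdir -p pics; python3 - <<'E'
from plant import *
import cv2
o=get_obs(); print({k:o[k] for k in ('time','tool_pos','tcp_rot','grip_width')})
print([n for n in globals() if 'grip' in n], globals().get('grip_point_offset'))
for n in ("scene","top"):
    p=capture(n); cv2.imwrite(f"pics/{n}0.png",p["pixels"][:,:,::-1])
    print(n,(-p["R"].T@p["t"]).round(), p["mtx"].tolist())
    for t in "collar_tube square_case stepped_tube bush stock_tray side_tray scale tape_roll spray_jar".split():
        r=place_of(p,t)
        print(t,[(round(x["score"],2),[round(float(v)) for v in x["point"]]) for x in r[:3]])
E
```

```text
pics
{'time': 0.0, 'tool_pos': array([ 230.51088263, -471.23001734,  226.04356728]), 'tcp_rot': array([3.01695138, 1.56922566, 1.90101046]), 'grip_width': 91.84025770734765}
['grip_point_offset'] 18.8
scene [1050.  454.  634.] [[399.98344253057047, 0.0, 283.5943296263631], [0.0, 399.98344253057047, 210.20544760576016], [0.0, 0.0, 1.0]]
collar_tube [(0.87, [531, 49, 7])]
square_case [(0.95, [543, 115, 7])]
stepped_tube [(0.95, [525, -28, 5])]
bush [(0.73, [587, 39, 4])]
stock_tray [(0.89, [559, 46, -3])]
side_tray [(0.73, [473, -341, -1])]
scale [(0.91, [523, 322, -1])]
tape_roll [(0.76, [772, -128, 3]), (0.33, [584, 38, 7])]
spray_jar [(0.91, [771, 87, 1])]
top [ 457.    9. 1405.] [[532.1584595851101, 0.0, 284.34665405442587], [0.0, 532.1584595851101, 203.88393746175498], [0.0, 0.0, 1.0]]
collar_tube [(0.89, [534, 40, 5])]
square_case [(0.61, [547, 118, 5]), (0.18, [523, -36, 8])]
stepped_tube [(0.51, [526, -36, 9]), (0.27, [773, -128, 1])]
bush [(0.62, [586, 41, 2])]
stock_tray [(0.74, [554, 41, 1]), (0.36, [585, 42, 5])]
side_tray []
scale [(0.96, [522, 325, 0])]
tape_roll [(0.92, [773, -127, 0])]
spray_jar [(0.89, [774, 90, 0]), (0.58, [773, -127, 1])]
```

View pics/scene0.png

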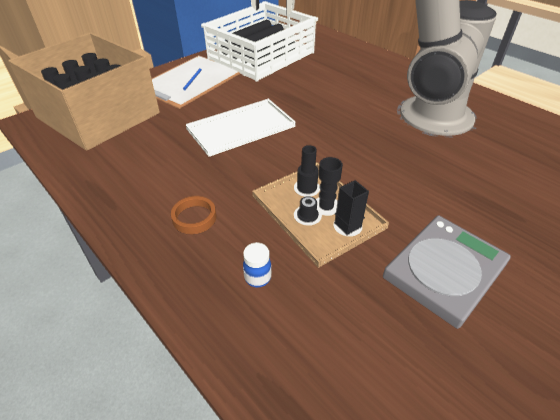

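View pics/top0.png

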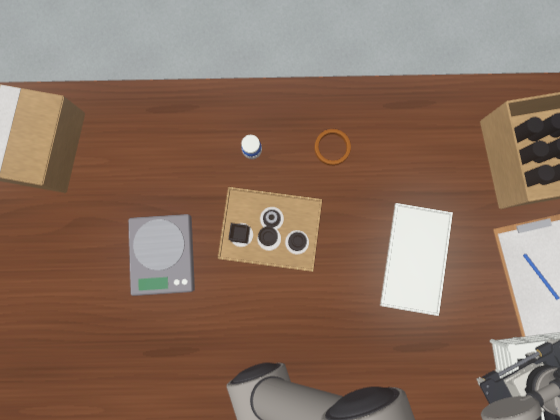

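```bash
cat > h.py <<'E'
from plant import *
import numpy as np, cv2
from scipy.optimize import least_squares
def ray(p,uv,z):
    uv=np.atleast_2d(uv).astype(float)
    d=(np.c_[uv,np.ones(len(uv))]@np.linalg.inv(p["mtx"]).T)@p["R"]
    c=-p["R"].T@p["t"]
    return c+d*((z-c[2])/d[:,2])[:,None]
def proj(p,X):
    c=np.atleast_2d(X)@p["R"].T+p["t"]; c=c@p["mtx"].T
    return c[:,:2]/c[:,2:]
def quad(m):
    m=m.astype(np.uint8)
    n,l,s,_=cv2.connectedComponentsWithStats(m); k=1+np.argmax(s[1:,4]); m=(l==k).astype(np.uint8)
    c=max(cv2.findContours(m,cv2.RETR_EXTERNAL,cv2.CHAIN_APPROX_NONE)[0],key=cv2.contourArea)
    return m,cv2.convexHull(c)[:,0]
E
python3 - <<'E'
from h import *
for n in ("top","scene"):
    p=capture(n); im=p["pixels"].astype(int)
    hsv=cv2.cvtColor(p["pixels"],cv2.COLOR_RGB2HSV).astype(int)
    # side tray: white
    w=(hsv[...,1]<45)&(hsv[...,2]>170)
    box=np.zeros(w.shape,bool)
    c=proj(p,[473,-341,10])[0].astype(int); box[c[1]-70:c[1]+70,c[0]-62:c[0]+60]=1
    m,h=quad(w&box)
    q=cv2.minAreaRect(h.astype(np.float32)); bp=cv2.boxPoints(q)
    ap=cv2.approxPolyN(h.reshape(-1,1,2).astype(np.int32),4)[0]
    X=ray(p,ap,16)[:,:2]
    print(n,"side",ap.tolist(),X.round(1).tolist(),X.mean(0).round(1),[np.linalg.norm(X[i]-X[i-1]).round(1) for i in range(4)])
    for t,z in (("stock_tray",18),("scale",34)):
        r=cut_out(p,t)
        if not r: print(t,"none");continue
        m,h=quad(r[0]["pixels"])
        ap=cv2.approxPolyN(h.reshape(-1,1,2).astype(np.int32),4)[0]
        X=ray(p,ap,z)[:,:2]
        print(n,t,ap.tolist(),X.round(1).tolist(),X.mean(0).round(1),[np.linalg.norm(X[i]-X[i-1]).round(1) for i in range(4)])
    # pan: ellipse on light circle
    for t,z in (("collar_tube",0),("square_case",0),("stepped_tube",0),("bush",0),):
        r=cut_out(p,t)
        print(n,t,[(round(a["score"],2),np.argwhere(a["pixels"]).mean(0)[::-1].round(1).tolist(),int(a["pixels"].sum())) for a in r[:2]])
    y0,x0=(185,210) if n=="top" else (130,245)
    cv2.imwrite(f"pics/{n}_crop.png",cv2.resize(p["pixels"][y0:y0+100 if n=="top" else y0+135,x0:x0+130 if n=="top" else x0+150,::-1],None,fx=5 if n=="top" else 4,fy=5 if n=="top" else 4,interpolation=cv2.INTER_CUBIC))
    c=proj(p,[523,323,46])[0].astype(int)
    cv2.imwrite(f"pics/{n}_scale.png",cv2.resize(p["pixels"][c[1]-60:c[1]+60,c[0]-60:c[0]+60,::-1],None,fx=4,fy=4,interpolation=cv2.INTER_CUBIC)); print(c)
E
```

```text
top side [[453, 212], [439, 316], [380, 306], [395, 202]] [[589.9, -440.0], [322.5, -389.0], [350.7, -238.5], [619.2, -288.8]] [ 470.6 -339.1] [np.float64(154.0), np.float64(272.2), np.float64(153.1), np.float64(273.2)]
top stock_tray [[322, 198], [313, 272], [217, 258], [228, 185]] [[633.2, -96.9], [440.8, -68.3], [481.6, 179.6], [672.4, 149.8]] [557.  41.] [np.float64(249.8), np.float64(194.5), np.float64(251.3), np.float64(193.2)]
top scale [[196, 291], [130, 295], [128, 217], [191, 213]] [[398.8, 231.4], [392.0, 399.1], [591.2, 407.1], [598.5, 244.4]] [495.1 320.5] [np.float64(200.1), np.float64(167.8), np.float64(199.4), np.float64(162.9)]
top collar_tube [(0.9, [267.8, 234.7], 349)]
top square_case [(0.87, [239.1, 232.3], 372)]
top stepped_tube [(0.72, [297.2, 240.3], 241)]
top bush [(0.57, [271.3, 217.7], 244)]
[159 242]
scene side [[299, 124], [209, 156], [183, 124], [268, 98]] [[357.2, -221.1], [628.9, -270.5], [596.3, -440.5], [325.9, -388.0]] [ 477.1 -330. ] [np.float64(169.8), np.float64(276.1), np.float64(173.1), np.float64(275.5)]
scene stock_tray [[399, 221], [318, 269], [248, 192], [300, 169]] [[465.6, 193.0], [684.5, 163.0], [643.8, -96.4], [497.5, -75.2]] [572.8  46.1] [np.float64(270.1), np.float64(221.0), np.float64(262.6), np.float64(147.9)]
scene scale [[512, 256], [458, 330], [377, 275], [438, 214]] [[398.5, 401.9], [615.2, 412.0], [624.4, 253.5], [403.0, 243.8]] [510.2 327.8] [np.float64(158.2), np.float64(216.9), np.float64(158.8), np.float64(221.6)]
scene collar_tube [(0.74, [328.6, 181.5], 964)]
scene square_case [(0.69, [350.6, 206.9], 1353)]
scene stepped_tube [(0.76, [307.4, 171.0], 823), (0.24, [192.8, 214.3], 870)]
scene bush [(0.6, [307.7, 209.7], 451)]
[442 263]
```

View pics/top_crop.png

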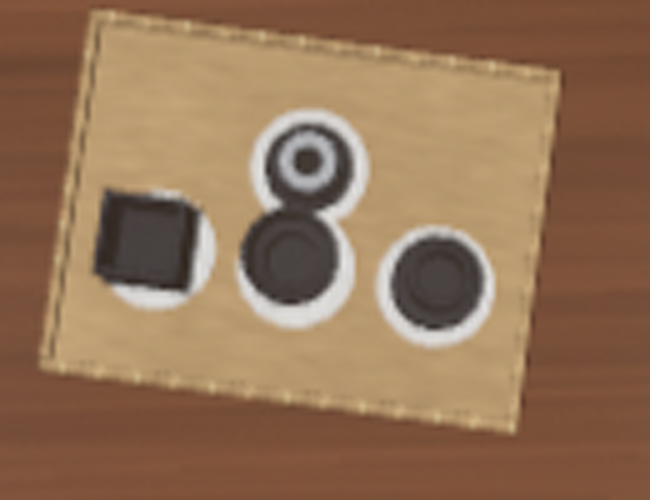

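View pics/scene_crop.png

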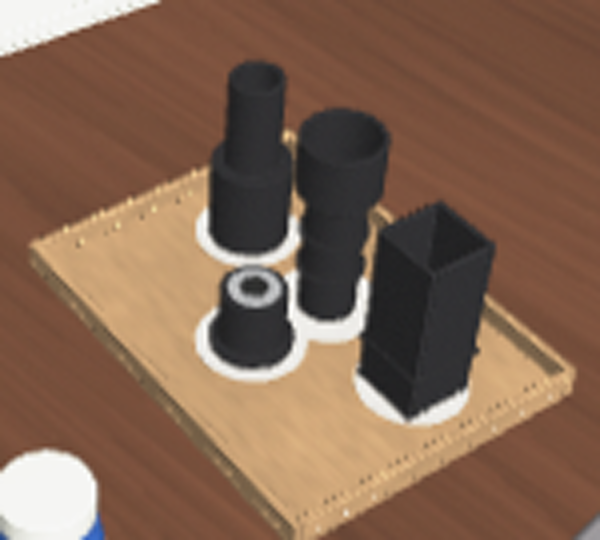

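View pics/top_scale.png

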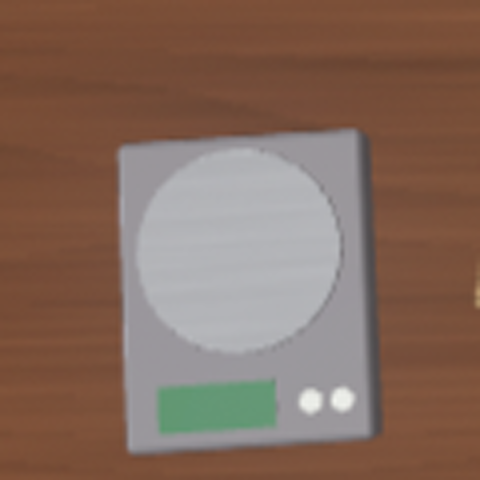

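```bash
cat >> h.py <<'E'
from scipy.spatial.transform import Rotation as Ro
def pose():
    o=get_obs(); return o["tool_pos"],Ro.from_euler("xyz",o["tcp_rot"]).as_matrix(),o
def to(x,y,z,jaw=None):
    """print shift in tool units & turn so tool z -> world yaw jaw (mod pi)"""
    p,R,o=pose(); s=R.T@(np.array([x,y,z])-p)/30
    t=0
    if jaw is not None:
        cur=np.arctan2(R[1,2],R[0,2]); d=(jaw-cur+np.pi/2)%np.pi-np.pi/2
        # tool x is down: +turn about tool x = -yaw
        t=-np.degrees(d)/5
    print("shift",s.round(2),"turn",round(t,2),"opp",round(t-36*np.sign(t),2),"| pos",p.round(1),"jawyaw",round(np.arctan2(R[1,2],R[0,2]),3),"q",o["joint_positions"].round(2),"w",round(o["grip_width"],1),"F",o["contact_force"].round(1),"t",round(o["time"],2))
E
python3 - <<'E'
from h import *
p,R,o=pose(); print(R.round(3))
to(500,40,330,-0.153)
c=capture("wrist"); C=-c["R"].T@c["t"]; print(R.T@(C-p), (R.T@c["R"].T).round(3), c["mtx"].round(1).tolist())
E
```

```text
[[ 0.     0.898  0.439]
 [-0.     0.439 -0.898]
 [-1.    -0.     0.   ]]
shift [ -3.44  15.56 -11.38] turn -11.04 opp 24.96 | pos [ 230.7 -471.6  226.7] jawyaw -1.116 q [-1.26  0.34  1.52  0.    1.28 -0.15] w 92.1 F [ 0.5  1.4 -0.2] t 1.7
[-157.09163371   72.51575744   -0.87078451] [[ 0.002 -0.271  0.963]
 [ 0.001 -0.963 -0.271]
 [ 1.     0.001 -0.001]] [[342.5, 0.0, 276.9], [0.0, 342.5, 210.6], [0.0, 0.0, 1.0]]
```

```bash
python3 -c "
from h import *
to(540,90,330,-0.153)"
```

```text
shift [ -3.44  17.49 -12.29] turn -11.04 opp 24.96 | pos [ 230.7 -471.7  226.8] jawyaw -1.116 q [-1.26  0.34  1.52  0.    1.28 -0.15] w 91.8 F [-0.  -0.9  0.6] t 1.75
```

>>> send_rows --series "1 -3.44 8.75 -6.15 -5.5;1 -3.44 8.75 -6.15 -5.5;1 -3.44 8.75 -6.15 -5.5;1 -3.44 8.75 -6.15 -5.5;1 -3.44 8.75 -6.15 -5.5;1 -3.44 8.75 -6.15 -5.5"

```text
time: 2.5
tool_pos: [386.6, -188.2, 331.4]
tcp_rot: [0.185, 1.568, -0.448]
contact_force: [-0.3, -0.7, -1.4]
grip_width: 91.9
```

```bash
python3 -c "
from h import *
to(540,90,330,-0.153)"
```

```text
shift [ 0.05 10.5  -1.36] turn -5.5 opp 30.5 | pos [ 386.6 -188.2  331.4] jawyaw -0.633 q [-0.63  0.09  1.56  0.    1.49  0.  ] w 91.9 F [-0.3 -0.7 -1.4] t 2.5
```

>>> send_rows --series "1 0 10.5 -1.36 -5.5;1 0 10.5 -1.36 -5.5;1 0 10.5 -1.36 -5.5;1 0 10.5 -1.36 -5.5;1 0 10.5 -1.36 -5.5;1 0 10.5 -1.36 -5.5;1 0 10.5 -1.36 -5.5"

```text
time: 3.38
tool_pos: [539.5, 87.1, 329.5]
tcp_rot: [-2.377, 1.57, -2.532]
contact_force: [-0.8, 0.1, -0.1]
grip_width: 91.7
```

```bash
python3 - <<'E'
from h import *
to(540,90,330,-0.153)
c=capture("wrist"); cv2.imwrite("pics/w1.png",c["pixels"][:,:,::-1])
np.savez("w1.npz",**{k:c[k] for k in("pixels","mtx","R","t")})
for t in "collar_tube square_case stepped_tube bush stock_tray".split():
        print(t,[(round(x["score"],2),[round(float(v)) for v in x["point"]]) for x in place_of(c,t)[:2]])
E
```

```text
shift [-0.02  0.1   0.  ] turn -0.02 opp 35.98 | pos [539.5  87.1 329.5] jawyaw -0.155 q [ 0.02  0.33  1.26 -0.    1.55  0.18] w 91.7 F [-0.8  0.1 -0.1] t 3.38
collar_tube [(0.7, [536, 42, 4])]
square_case [(0.65, [543, 119, 5])]
stepped_tube [(0.79, [522, -27, 7])]
bush [(0.62, [586, 32, 4])]
stock_tray [(0.96, [558, 41, 0])]
```

View pics/w1.png

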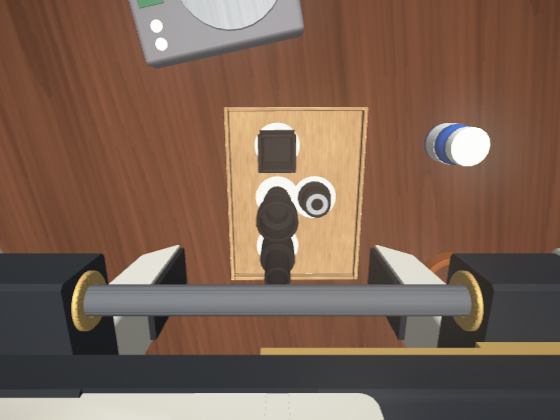

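```bash
cat > fit.py <<'E'
from h import *
from scipy.optimize import minimize
circ=np.stack([np.cos(np.linspace(0,2*np.pi,33)[:-1]),np.sin(np.linspace(0,2*np.pi,33)[:-1])],1)
def prism(r,z0,z1): return [np.c_[circ*r,np.full(32,z)] for z in(z0,z1)]
SH={"collar":[(17,0,120),(24,85,120)],"stepped":[(24,0,55),(16,55,112)],"bush":[(24,0,7),(19,7,40)]}
def hulls(name,x,y,z,yaw=0):
    out=[]
    if name=="square":
        q=np.array([[-21,-21],[21,-21],[21,21],[-21,21]])@np.array([[np.cos(yaw),np.sin(yaw)],[-np.sin(yaw),np.cos(yaw)]])
        out.append(np.r_[np.c_[q,np.zeros(4)],np.c_[q,np.full(4,105)]])
    else:
        for r,a,b in SH[name]: out.append(np.concatenate(prism(r,a,b)))
    return [o+[x,y,z] for o in out]
S=4
def render(p,P,box):
    x0,y0,x1,y1=box; im=np.zeros(((y1-y0)*S,(x1-x0)*S),np.uint8)
    for name,a in P:
        for h in hulls(name,*a):
            uv=proj(p,h); uv=((uv+0.5-[x0,y0])*S-0.5)
            cv2.fillConvexPoly(im,np.round(cv2.convexHull(uv.astype(np.float32))*16).astype(np.int32),255,shift=4)
    return cv2.resize(im,(x1-x0,y1-y0),interpolation=cv2.INTER_AREA)/255.
E
python3 - <<'E'
from fit import *
w=dict(np.load("w1.npz"))
views={"w":(w,(226,106,366,262)),"top":(capture("top"),(215,185,325,275)),"scene":(capture("scene"),(250,140,390,270))}
np.savez("v2.npz",**{k+n:views[n][0][k] for n in views for k in("pixels","mtx","R","t")})
for n in views:
    p,b=views[n]; g=p["pixels"].max(2); print(n)
    cv2.imwrite(f"pics/v_{n}.png",cv2.resize(p["pixels"][b[1]:b[3],b[0]:b[2],::-1],None,fx=3.5,fy=3.5))
def mask(p,b):
    x0,y0,x1,y1=b; g=p["pixels"][y0:y1,x0:x1].max(2).astype(float)
    m=np.clip((110-g)/50,0,1)
    k=(m*255).astype(np.uint8)
    cn,_=cv2.findContours((k>127).astype(np.uint8),cv2.RETR_EXTERNAL,cv2.CHAIN_APPROX_NONE)
    f=np.zeros_like(k); cv2.drawContours(f,[c for c in cn if cv2.contourArea(c)>60],-1,255,-1)
    return np.maximum(m*(f>0),((f>0)&(k<=127)).astype(float))
names=["stepped","collar","square","bush"]
x0=np.array([521,-28,532,45,543,118,585,37,-.15])
def build(v): return [(n,(v[2*i],v[2*i+1],5)+((v[8],) if n=="square" else ())) for i,n in enumerate(names)]
M={n:mask(*views[n]) for n in views}
def cost(v,ns): return sum(((render(views[n][0],build(v),views[n][1])-M[n])**2).sum() for n in ns)
for ns in (["w"],["top"],["scene"],["w","top","scene"]):
    r=minimize(cost,x0,args=(ns,),method="Powell",options=dict(maxiter=6,xtol=.05,ftol=1e-4))
    print(ns,r.x[:8].round(1),r.x[8].round(3),round(r.fun,1),round(cost(x0,ns),1))
for n in views:
    p,b=views[n]; d=render(p,build(r.x),b)
    im=np.stack([M[n],d,d*0],2)*255
    cv2.imwrite(f"pics/f_{n}.png",cv2.resize(im.astype(np.uint8),None,fx=3.5,fy=3.5))
E
```

```text
w
top
scene
['w'] [519.2 -34.4 531.   43.7 542.4 119.  582.6  38.4] -0.164 890.2 959.9
['top'] [518.5 -26.7 527.6  40.8 469.2 105.2 586.5  35.1] 1.412 726.8 1235.0
['scene'] [521.9 -27.9 532.9  45.4 543.4 118.  585.3  37. ] -0.147 359.9 368.9
['w', 'top', 'scene'] [520.  -29.8 530.9  43.7 543.8 118.9 585.   36.3] -0.154 2503.9 2563.8
```

```bash
python3 - <<'E'
from fit import *
v=np.load("v2.npz")
P=[("stepped",(521,-28.5,5)),("collar",(531.5,44.5,5)),("square",(543.5,118.5,5,-.154)),("bush",(585,36.7,5))]
ims=[]
for n,b in (("w",(226,100,366,290)),("top",(215,185,325,275)),("scene",(250,140,390,270))):
    p={k:v[k+n] for k in("pixels","mtx","R","t")}
    im=cv2.resize(p["pixels"][b[1]:b[3],b[0]:b[2],::-1],None,fx=3,fy=3,interpolation=cv2.INTER_CUBIC)
    for name,a in P:
        for h in hulls(name,*a):
            uv=(proj(p,h)+.5-[b[0],b[1]])*3
            cv2.polylines(im,[cv2.convexHull(uv.astype(np.float32)).astype(np.int32)],1,(0,255,0) if name!="bush" else (0,0,255))
    ims.append(im)
H=max(i.shape[0] for i in ims)
cv2.imwrite("pics/ov.png",cv2.resize(np.hstack([np.pad(i,((0,H-i.shape[0]),(0,0),(0,0))) for i in ims]),None,fx=.68,fy=.68))
E
```

```text
(no output)
```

View pics/ov.png

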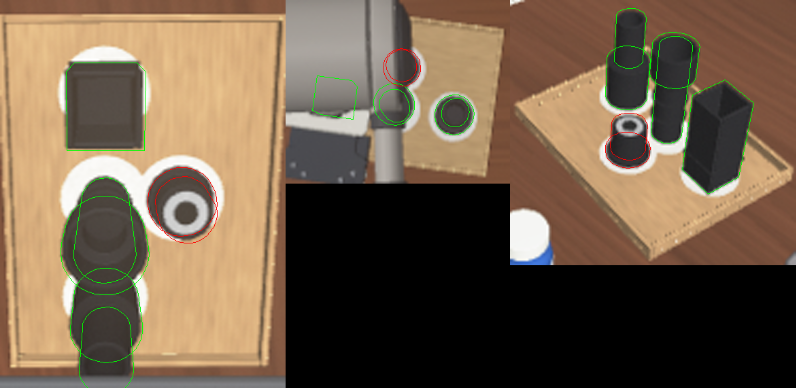

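```bash
python3 - <<'E'
from h import *
v=np.load("v2.npz"); p={k:v[k+"top"] for k in("pixels","mtx","R","t")}
print("pan top",ray(p,[[158.6,244.3]],46).round(1))
p={k:v[k+"scene"] for k in("pixels","mtx","R","t")}
print(proj(p,[[520,323,46]]).round(1), proj(p,[np.r_[520+65*np.cos(a),323+65*np.sin(a),46] for a in (0,1.57,3.14,4.71)]).round(0).tolist())
to(521,-28.5,78)
E
python3 - <<'E'
import cv2
im=cv2.imread("pics/scene0.png"); cv2.imwrite("pics/sc.png",cv2.resize(im[205:335,370:520],None,fx=4,fy=4,interpolation=cv2.INTER_CUBIC))
E
```

```text
pan top [[518.7 324.7  46. ]]
[[443.1 262.3]] [[423.0, 282.0], [476.0, 284.0], [461.0, 244.0], [413.0, 243.0]]
shift [ 8.41 -3.88 -0.02] turn 0 opp 0 | pos [539.6  86.3 330.2] jawyaw -0.157 q [ 0.02  0.33  1.26 -0.    1.55  0.18] w 91.8 F [-0.  -0.4  0.5] t 3.77
```

View pics/sc.png

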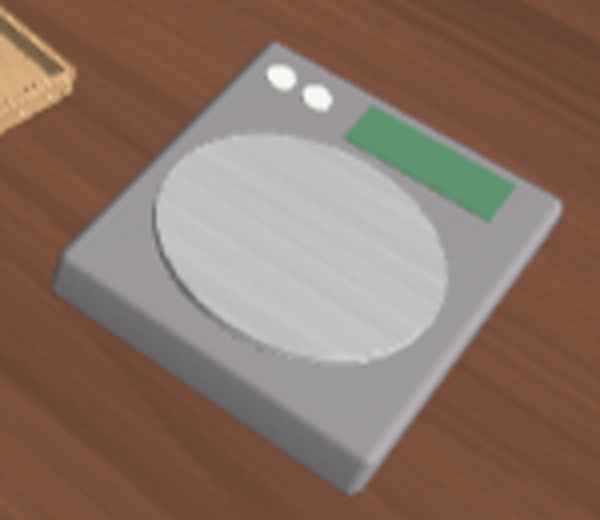

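>>> send_rows --series "1 0 -3.87 0 0;1 0 -3.87 0 0;1 0 -3.87 0 0;1 4 -3.87 0 0;1 4 -3.87 0 0;1 4 -3.87 0 0"

```text
time: 4.53
tool_pos: [519.2, -26.5, 206.7]
tcp_rot: [3.072, 1.562, 2.916]
contact_force: [0.3, -0.5, -0.0]
grip_width: 92.0
```

```bash
python3 - <<'E'
from fit import *
to(521,-28.5,78)
c=capture("wrist"); cv2.imwrite("pics/w2.png",c["pixels"][:,:,::-1])
p=capture("scene")
a=np.linspace(0,2*np.pi,200)
for cx,cy in ((519,324),(522,323),(522,326),(525,326)):
    e=proj(p,np.c_[cx+65*np.cos(a),cy+65*np.sin(a),0*a+46]); print(cx,cy,e.min(0).round(1),e.max(0).round(1))
E
```

```text
shift [ 4.29 -0.06  0.11] turn 0 opp 0 | pos [519.2 -26.5 206.7] jawyaw -0.156 q [-0.2   0.35  1.56  0.    1.23 -0.04] w 92.0 F [ 0.3 -0.5 -0. ] t 4.53
519 324 [407.9 236. ] [481.1 292.2]
522 323 [406.6 236.5] [479.7 292.9]
522 326 [407.9 237.3] [481.3 294. ]
525 326 [407.  238.1] [480.5 295. ]
```

View pics/w2.png

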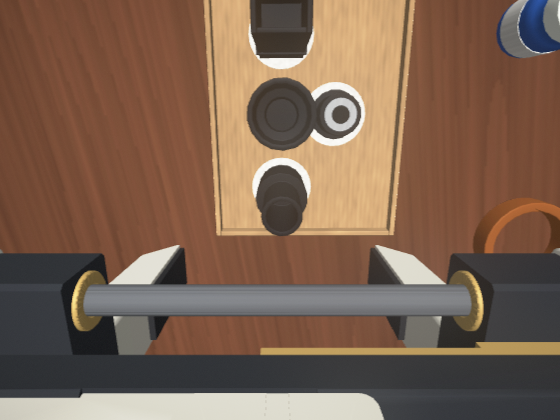

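>>> send_rows --series "1 2 -0.05 0.07 0;1 4 -0.05 0.07 0;1 4.25 -0.05 0.07 0;1 4.25 -0.05 0.07 0;1 4.25 -0.05 0.07 0"

```text
time: 5.25
tool_pos: [525.7, -29.8, 85.5]
tcp_rot: [-0.052, 1.565, -0.208]
contact_force: [-0.3, -0.1, 0.5]
grip_width: 91.5
```

```bash
python3 - <<'E'
from fit import *
to(521,-28.5,78)
c=capture("scene"); cv2.imwrite("pics/s2.png",c["pixels"][:,:,::-1])
to(521,-28.5,78)
E
```

```text
shift [ 0.25  0.02 -0.16] turn 0 opp 0 | pos [525.7 -29.8  85.5] jawyaw -0.156 q [-0.2   0.5   1.71 -0.    0.93 -0.05] w 91.5 F [-0.3 -0.1  0.5] t 5.25
shift [ 0.24  0.02 -0.15] turn 0 opp 0 | pos [525.4 -29.8  85.1] jawyaw -0.156 q [-0.2   0.5   1.71 -0.    0.93 -0.05] w 92.2 F [1.3 0.  0.7] t 5.3
```

View pics/s2.png

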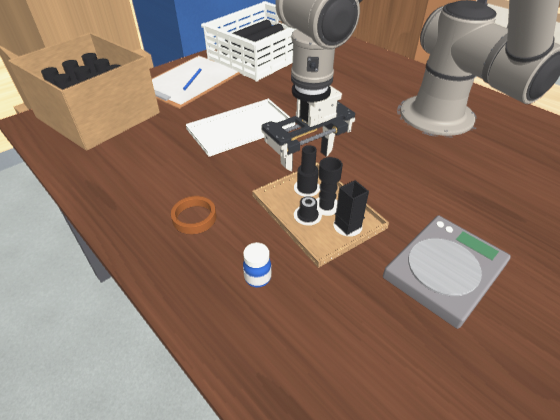

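>>> send_rows --series "1 0.2 0.03 -0.14 0;1 0.2 0.03 -0.14 0;-1 0.2 0.03 -0.14 0;-1 0.2 0.03 -0.14 0;-1 0.2 0.03 -0.14 0;-1 0.2 0.03 -0.14 0;-1 0.2 0.03 -0.14 0;-1 0.2 0.03 -0.14 0"

```text
time: 6.3
tool_pos: [519.8, -28.0, 76.5]
tcp_rot: [-0.104, 1.57, -0.26]
contact_force: [0.1, 0.7, -2.1]
grip_width: 37.1
```

```bash
python3 - <<'E'
from fit import *
to(521,-28.5,78)
E
```

```text
shift [-0.05 -0.01  0.04] turn 0 opp 0 | pos [519.8 -28.   76.5] jawyaw -0.156 q [-0.2   0.51  1.73 -0.    0.9  -0.04] w 37.1 F [ 0.1  0.7 -2.1] t 6.3
```

>>> send_rows --series "-1 0 0 0 0;-1 0 0 0 0;-1 0 0 0 0"

```text
time: 6.68
tool_pos: [519.7, -28.0, 76.5]
tcp_rot: [-0.235, 1.57, -0.391]
contact_force: [0.2, -0.4, -0.5]
grip_width: 37.0
```

```bash
python3 - <<'E'
from fit import *
to(521,-28.5,78)
to(521,-28.5,220)
to(549,-353,220)
E
```

```text
shift [-0.05 -0.01  0.05] turn 0 opp 0 | pos [519.7 -28.   76.5] jawyaw -0.156 q [-0.2   0.51  1.73 -0.    0.9  -0.04] w 37.0 F [ 0.2 -0.4 -0.5] t 6.67
shift [-4.78 -0.01  0.05] turn 0 opp 0 | pos [519.7 -28.   76.5] jawyaw -0.156 q [-0.2   0.51  1.73 -0.    0.9  -0.04] w 37.0 F [ 0.2 -0.4 -0.5] t 6.67
shift [ -4.78 -10.55   2.65] turn 0 opp 0 | pos [519.7 -28.   76.5] jawyaw -0.156 q [-0.2   0.51  1.73 -0.    0.9  -0.04] w 37.0 F [ 0.2 -0.4 -0.5] t 6.67
```

```bash
python3 - <<'E'
from fit import *
c=capture("scene"); cv2.imwrite("pics/s3.png",cv2.resize(c["pixels"][100:270,230:400,::-1],None,fx=3.5,fy=3.5,interpolation=cv2.INTER_CUBIC))
c=capture("wrist"); cv2.imwrite("pics/w3.png",c["pixels"][:,:,::-1])
E
```

```text
(no output)
```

View pics/s3.png

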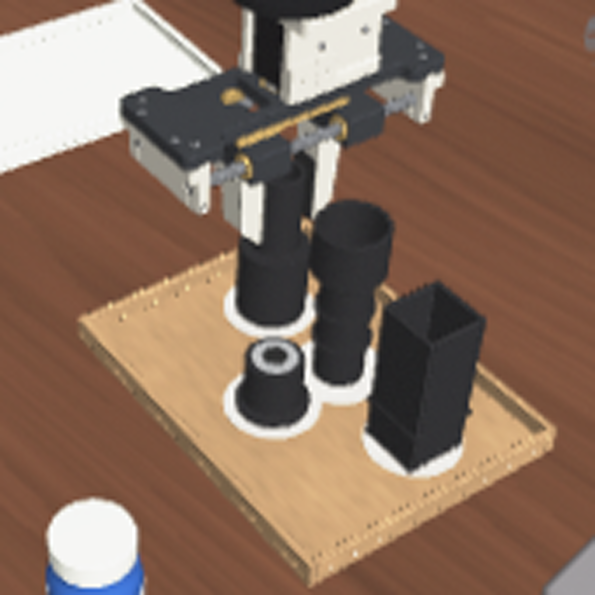

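View pics/w3.png

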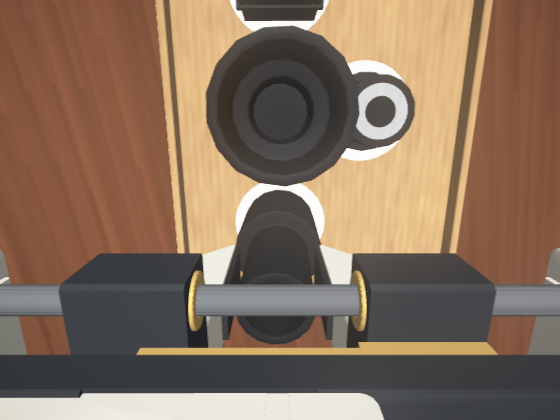

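>>> send_rows --series "-1 -0.5 0 0 0;-1 -1.5 0 0 0;-1 -3 0 0 0;-1 -4.5 0 0 0;-1 -4.8 0 0 0;-1 -4.8 0 0 0"

```text
time: 7.52
tool_pos: [519.1, -27.8, 220.6]
tcp_rot: [-0.587, 1.571, -0.743]
contact_force: [0.4, -0.2, -3.1]
grip_width: 37.0
```

```bash
python3 - <<'E'
from fit import *
to(549,-353,220)
c=capture("scene"); cv2.imwrite("pics/s4.png",cv2.resize(c["pixels"][40:270,180:420,::-1],None,fx=2.5,fy=2.5,interpolation=cv2.INTER_CUBIC))
E
```

```text
shift [  0.02 -10.55   2.67] turn 0 opp 0 | pos [519.1 -27.8 220.6] jawyaw -0.156 q [-0.2   0.34  1.55 -0.    1.26 -0.04] w 37.0 F [ 0.4 -0.2 -3.1] t 7.53
```

View pics/s4.png

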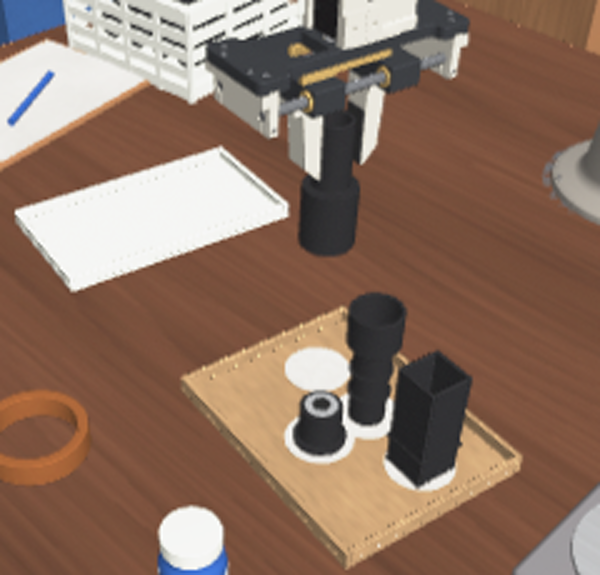

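>>> send_rows --series "-1 0 -0.8 0.2 0;-1 0 -2.4 0.6 0;-1 0 -4 1.1 0;-1 0 -5.6 1.5 0;-1 0 -7.2 2.0 0;-1 0 -8.8 2.5 0;-1 0 -10.1 2.8 0;-1 0 -10.6 2.85 0"

```text
time: 8.57
tool_pos: [553.4, -357.1, 217.3]
tcp_rot: [2.678, 1.566, 2.519]
contact_force: [-1.5, 1.2, -1.7]
grip_width: 37.1
```

>>> send_rows --series "-1 0 0 0 0;-1 0 0 0 0;-1 0 0 0 0"

```text
time: 8.95
tool_pos: [554.8, -353.9, 220.7]
tcp_rot: [1.184, 1.571, 1.03]
contact_force: [0.0, -0.7, -1.7]
grip_width: 36.9
```

```bash
python3 - <<'E'
from fit import *
to(554.5,-354,220)
c=capture("wrist"); cv2.imwrite("pics/w5.png",c["pixels"][:,:,::-1])
print([x["point"].round(0) if hasattr(x["point"],"round") else x["point"] for x in place_of(c,"side_tray")])
to(554.5,-354,77.5)
E
```

```text
shift [ 0.02 -0.   -0.01] turn 0 opp 0 | pos [ 554.8 -353.9  220.7] jawyaw -0.155 q [-0.68  0.6   1.12  0.    1.42 -0.53] w 36.9 F [ 0.  -0.7 -1.7] t 8.95
[[473.4, -339.1, 6.4]]
shift [ 4.78  0.01 -0.01] turn 0 opp 0 | pos [ 554.8 -354.3  220.8] jawyaw -0.155 q [-0.68  0.6   1.12  0.    1.42 -0.53] w 37.3 F [-0.   0.2 -1.6] t 9.05
```

View pics/w5.png

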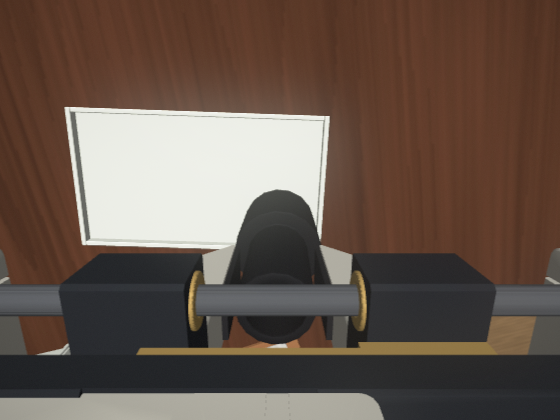

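>>> send_rows --series "-1 1.5 0 0 0;-1 3 0 0 0;-1 4.2 0 0 0;-1 4.5 0 0 0;-1 4.7 0 0 0;-1 4.79 0 0 0;-1 4.79 0 0 0;-1 4.79 0 0 0"

```text
time: 10.05
tool_pos: [554.9, -355.6, 77.7]
tcp_rot: [-0.562, 1.569, -0.718]
contact_force: [-0.1, 0.1, -1.8]
grip_width: 37.0
```

```bash
python3 - <<'E'
from fit import *
to(554.5,-354,76.5)
E
```

```text
shift [ 0.04  0.05 -0.02] turn 0 opp 0 | pos [ 554.9 -355.6   77.7] jawyaw -0.156 q [-0.69  0.72  1.31 -0.    1.12 -0.53] w 37.0 F [-0.1  0.1 -1.8] t 10.05
```

>>> send_rows --series "-1 0.03 0 0 0;-1 0.03 0 0 0;0.6 0.03 0 0 0;0.6 0.03 0 0 0;0.6 0.03 0 0 0;0.6 0.03 0 0 0;0.6 0.03 0 0 0;0.6 0.03 0 0 0"

```text
time: 11.05
tool_pos: [554.5, -355.4, 75.8]
tcp_rot: [-1.075, 1.571, -1.231]
contact_force: [-0.4, 0.1, -0.9]
grip_width: 73.4
```

>>> send_rows --series "0.6 -1 0 0 0;0.6 -3 0 0 0;0.6 -5 0 0 0;1 -5 0 0 0"

```text
time: 11.55
tool_pos: [556.5, -356.8, 232.3]
tcp_rot: [-0.531, 1.559, -0.687]
contact_force: [0.4, -0.2, -0.0]
grip_width: 79.5
```

```bash
python3 - <<'E'
from fit import *
to(531.5,44.5,227)
c=capture("wrist"); cv2.imwrite("pics/w6.png",c["pixels"][:,:,::-1])
E
```

```text
shift [ 0.07 13.09 -2.9 ] turn 0 opp 0 | pos [ 556.5 -356.8  232.3] jawyaw -0.156 q [-0.69  0.59  1.1  -0.    1.44 -0.53] w 79.5 F [ 0.4 -0.2 -0. ] t 11.55
```

View pics/w6.png

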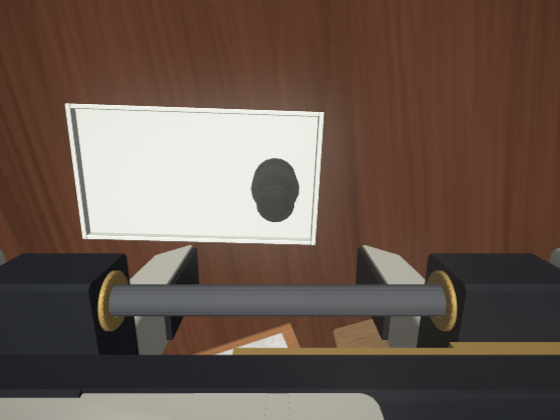

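>>> send_rows --series "1 0 2 -0.44 0;1 0 4 -0.87 0;1 0 6 -1.3 0;1 0 8 -1.74 0;1 0 10 -2.18 0;1 0 12 -2.6 0;1 0 13.05 -2.85 0;1 0 13.05 -2.85 0"

```text
time: 12.6
tool_pos: [529.8, 46.9, 224.3]
tcp_rot: [-3.091, 1.568, 3.04]
contact_force: [-0.2, -0.2, -0.4]
grip_width: 91.7
```

>>> send_rows --series "1 0 0 0 0;1 0 0 0 0"

```text
time: 12.85
tool_pos: [530.9, 43.5, 225.3]
tcp_rot: [-2.693, 1.57, -2.85]
contact_force: [-0.2, -0.2, 1.0]
grip_width: 91.7
```

```bash
python3 - <<'E'
from fit import *
c=capture("wrist"); cv2.imwrite("pics/w7.png",c["pixels"][:,:,::-1])
to(531.5,44.5,88)
E
```

```text
shift [4.58 0.04 0.02] turn 0 opp 0 | pos [531.   43.5 225.4] jawyaw -0.158 q [-0.06  0.36  1.5  -0.    1.28  0.1 ] w 92.2 F [ 0.6 -0.1 -0.3] t 12.9
```

View pics/w7.png

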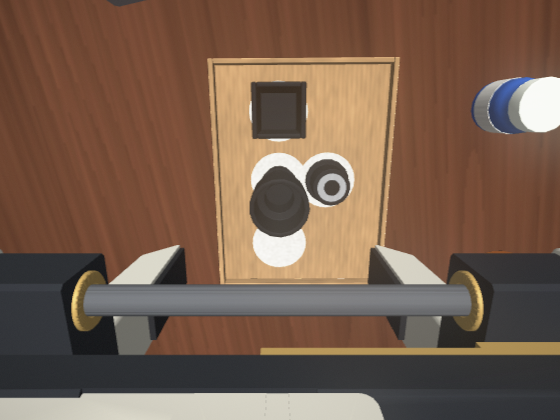

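>>> send_rows --series "1 2 0.04 0.02 0;1 4 0.04 0.02 0;1 4.58 0.04 0.02 0;1 4.58 0.04 0.02 0;1 4.58 0.04 0.02 0;1 4.58 0.04 0.02 0;-1 4.58 0.04 0.02 0;-1 4.58 0.04 0.02 0"

```text
time: 13.9
tool_pos: [531.9, 45.8, 88.9]
tcp_rot: [0.003, 1.57, -0.153]
contact_force: [0.5, -0.2, -0.2]
grip_width: 76.4
```

>>> send_rows --series "-1 0 0 0 0;-1 0 0 0 0;-1 0 0 0 0;-1 0 0 0 0;-1 0 0 0 0"

```text
time: 14.52
tool_pos: [531.8, 45.8, 88.4]
tcp_rot: [-0.451, 1.571, -0.608]
contact_force: [0.2, -0.9, -0.3]
grip_width: 46.2
```

```bash
python3 - <<'E'
from fit import *
to(531.5,44.5,88)
c=capture("scene"); cv2.imwrite("pics/s8.png",cv2.resize(c["pixels"][100:270,230:400,::-1],None,fx=3,fy=3,interpolation=cv2.INTER_CUBIC))
E
```

```text
shift [ 0.01 -0.04 -0.  ] turn 0 opp 0 | pos [531.8  45.8  88.4] jawyaw -0.156 q [-0.06  0.51  1.68 -0.    0.95  0.1 ] w 46.2 F [ 0.2 -0.9 -0.3] t 14.53
```

View pics/s8.png

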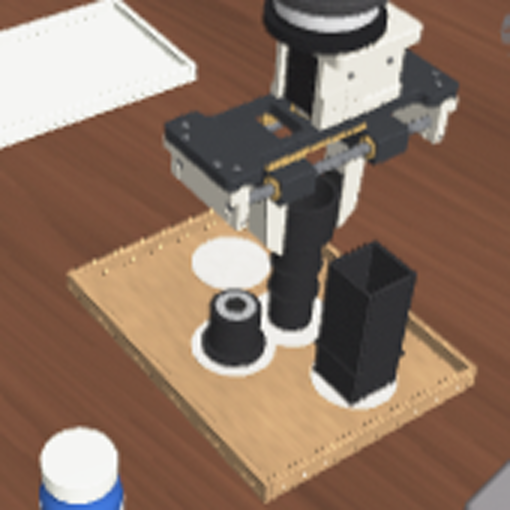

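>>> send_rows --series "-1 0 0 0 0;-1 -0.5 0 0 0;-1 -1.5 0 0 0;-1 -3 0 0 0;-1 -4.5 0 0 0;-1 -4.8 0 0 0;-1 -4.8 0 0 0"

```text
time: 15.45
tool_pos: [531.5, 45.8, 232.8]
tcp_rot: [-0.038, 1.57, -0.194]
contact_force: [0.3, -0.4, -1.0]
grip_width: 45.8
```

```bash
python3 - <<'E'
from fit import *
to(472,-339,232)
c=capture("scene"); cv2.imwrite("pics/s9.png",cv2.resize(c["pixels"][40:270,180:420,::-1],None,fx=2.5,fy=2.5,interpolation=cv2.INTER_CUBIC))
E
```

```text
shift [  0.03 -12.98   0.03] turn 0 opp 0 | pos [531.5  45.8 232.8] jawyaw -0.156 q [-0.06  0.35  1.49 -0.    1.3   0.1 ] w 45.8 F [ 0.3 -0.4 -1. ] t 15.45
```

View pics/s9.png

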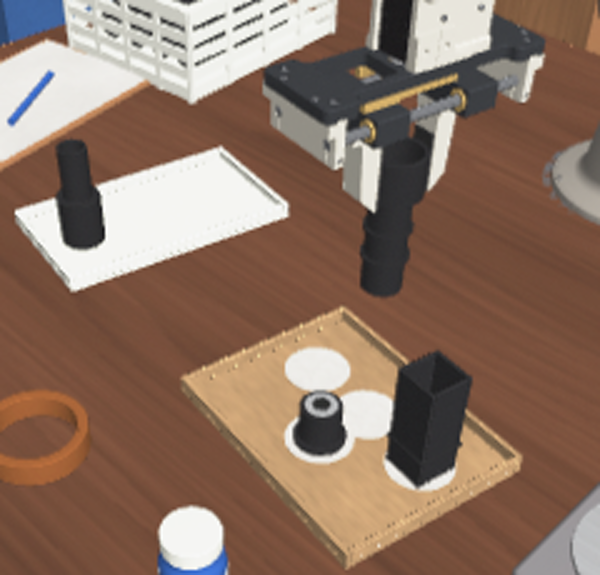

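>>> send_rows --series "-1 0 -1 0 0;-1 0 -2.8 0 0;-1 0 -4.6 0 0;-1 0 -6.4 0 0;-1 0 -8.2 0 0;-1 0 -10 0 0;-1 0 -11.8 0.03 0;-1 0 -12.97 0.03 0"

```text
time: 16.5
tool_pos: [470.7, -340.5, 230.1]
tcp_rot: [2.609, 1.567, 2.452]
contact_force: [0.3, 0.1, -1.1]
grip_width: 45.8
```

>>> send_rows --series "-1 0 0 0 0;-1 1.5 0 0 0;-1 3 0 0 0;-1 4.2 0 0 0;-1 4.5 0 0 0;-1 4.7 0 0 0;-1 4.7 0 0 0;-1 4.7 0 0 0"

```text
time: 17.5
tool_pos: [472.7, -339.1, 92.7]
tcp_rot: [-0.619, 1.568, -0.775]
contact_force: [-0.5, 0.1, -2.1]
grip_width: 45.5
```

```bash
python3 - <<'E'
from fit import *
to(472,-339,88.4)
c=capture("scene"); cv2.imwrite("pics/s10.png",cv2.resize(c["pixels"][40:200,150:350,::-1],None,fx=3,fy=3,interpolation=cv2.INTER_CUBIC))
E
```

```text
shift [ 0.14  0.   -0.02] turn 0 opp 0 | pos [ 472.7 -339.1   92.7] jawyaw -0.156 q [-0.75  0.58  1.54 -0.    1.02 -0.6 ] w 45.5 F [-0.5  0.1 -2.1] t 17.5
```

View pics/s10.png

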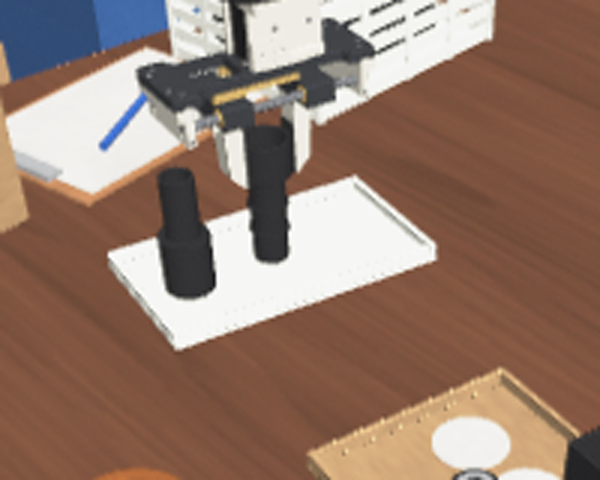

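>>> send_rows --series "-1 0.07 0 0 0;-1 0.13 0 0 0;-1 0.13 0 0 0;0.45 0.13 0 0 0;0.45 0.13 0 0 0;0.45 0.13 0 0 0;0.45 0.13 0 0 0;0.45 0.13 0 0 0"

```text
time: 18.55
tool_pos: [472.1, -338.7, 87.4]
tcp_rot: [2.812, 1.571, 2.656]
contact_force: [0.1, -0.5, 0.5]
grip_width: 66.4
```

>>> send_rows --series "0.45 -1 0 0 0;0.45 -3 0 0 0;0.45 -5 0 0 0;1 -5 0 0 0;1 -5 0 0 0"

```text
time: 19.18
tool_pos: [471.8, -338.4, 237.1]
tcp_rot: [2.622, 1.57, 2.466]
contact_force: [-0.4, 0.4, 0.0]
grip_width: 82.2
```

```bash
python3 - <<'E'
from fit import *
to(543.5,118.5,227)
c=capture("wrist"); cv2.imwrite("pics/w11.png",c["pixels"][:,:,::-1])
E
```

```text
shift [ 3.400e-01  1.542e+01 -1.000e-02] turn 0 opp 0 | pos [ 471.8 -338.4  237.1] jawyaw -0.156 q [-0.75  0.44  1.35 -0.    1.36 -0.6 ] w 82.2 F [-0.4  0.4  0. ] t 19.18
```

View pics/w11.png

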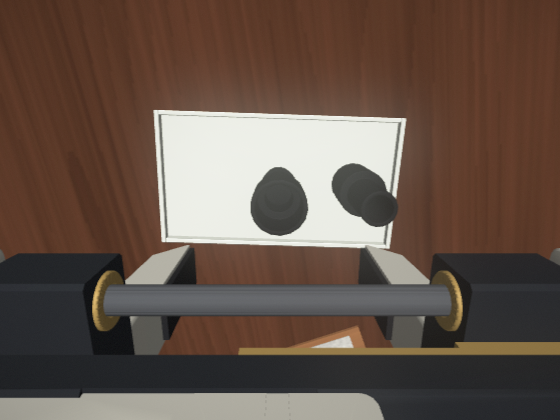

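Both tubes stand upright in the side tray (feet near (279,178) and (352,183)). Now the square case.

>>> send_rows --series "1 0 2 0 0;1 0 4 0 0;1 0 6 0 0;1 0 8 0 0;1 0.1 10 0 0;1 0.3 12 0 0;1 0.3 14 0 0;1 0.3 15.42 0 0"

```text
time: 20.23
tool_pos: [543.1, 120.8, 226.5]
tcp_rot: [-2.939, 1.567, -3.094]
contact_force: [0.1, -0.6, 0.0]
grip_width: 91.4
```

>>> send_rows --series "1 0 0 0 0;1 0 0 0 0;1 0 0 0 0"

```text
time: 20.6
tool_pos: [543.8, 117.0, 228.0]
tcp_rot: [-2.63, 1.57, -2.788]
contact_force: [0.3, 0.5, 0.1]
grip_width: 92.1
```

```bash
python3 - <<'E'
from fit import *
c=capture("wrist"); cv2.imwrite("pics/w12.png",c["pixels"][:,:,::-1])
to(543.5,118.5,73)
for t in "square_case bush".split():
        print(t,[(round(x["score"],2),[round(float(v)) for v in x["point"]]) for x in place_of(c,t)[:2]])
E
```

```text
shift [ 5.17  0.05 -0.02] turn 0 opp 0 | pos [543.9 117.  228.2] jawyaw -0.158 q [ 0.07  0.4   1.43 -0.    1.31  0.23] w 91.7 F [ 0.5 -0.8 -0.7] t 20.65
square_case [(0.57, [545, 118, 6])]
bush [(0.79, [584, 33, 6])]
```

View pics/w12.png

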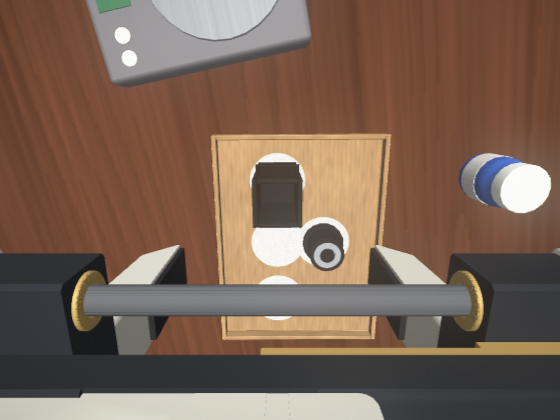

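>>> send_rows --series "1 2 0.03 -0.02 0;1 4 0.03 -0.02 0;1 5.15 0.03 -0.02 0;1 5.15 0.03 -0.02 0;1 5.15 0.03 -0.02 0;1 5.15 0.03 -0.02 0;-1 5.15 0.03 -0.02 0;-1 5.15 0.03 -0.02 0"

```text
time: 21.75
tool_pos: [543.9, 119.3, 74.7]
tcp_rot: [0.145, 1.57, -0.011]
contact_force: [0.2, 0.6, -0.6]
grip_width: 76.5
```

>>> send_rows --series "-1 0 0 0 0;-1 0 0 0 0;-1 0 0 0 0;-1 0 0 0 0;-1 0 0 0 0;-1 0 0 0 0;-1 0 0 0 0"

```text
time: 22.62
tool_pos: [543.6, 119.2, 73.9]
tcp_rot: [-2.005, 1.571, -2.162]
contact_force: [-0.7, -0.7, -1.6]
grip_width: 42.2
```

>>> send_rows --series "-1 -0.5 0 0 0;-1 -1.5 0 0 0;-1 -3 0 0 0;-1 -4.5 0 0 0;-1 -5 0 0 0;-1 -5 0 0 0;-1 -5 0 0 0"

```text
time: 23.5
tool_pos: [542.6, 119.2, 222.2]
tcp_rot: [-2.884, 1.567, -3.04]
contact_force: [0.1, -0.6, -2.3]
grip_width: 41.8
```

```bash
python3 - <<'E'
from fit import *
c=capture("scene"); cv2.imwrite("pics/s13.png",cv2.resize(c["pixels"][40:270,180:420,::-1],None,fx=2.5,fy=2.5,interpolation=cv2.INTER_CUBIC))
to(388,-323,223)
E
```

```text
shift [-1.000e-02 -1.536e+01 -2.800e+00] turn 0 opp 0 | pos [542.6 119.1 222.1] jawyaw -0.156 q [ 0.08  0.4   1.44 -0.    1.3   0.23] w 41.9 F [ 0.5  0.2 -2.4] t 23.55
```

View pics/s13.png

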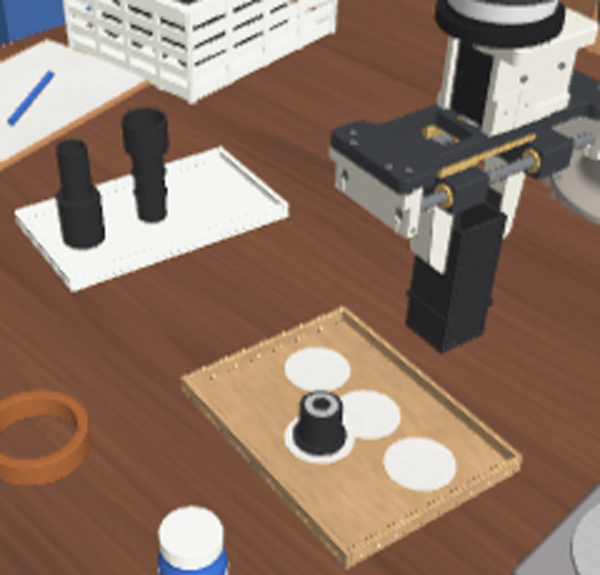

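>>> send_rows --series "-1 0 -1 -0.2 0;-1 0 -3 -0.5 0;-1 0 -5 -0.9 0;-1 0 -7 -1.3 0;-1 0 -9 -1.6 0;-1 0 -11 -2 0;-1 0 -13 -2.4 0;-1 0 -14.8 -2.7 0"

```text
time: 24.55
tool_pos: [393.0, -308.3, 222.7]
tcp_rot: [2.483, 1.568, 2.326]
contact_force: [0.8, 0.3, -1.7]
grip_width: 41.7
```

>>> send_rows --series "-1 0 -0.5 -0.1 0;-1 0 -0.5 -0.1 0;-1 0 -0.5 -0.1 0"

```text
time: 24.92
tool_pos: [389.6, -319.7, 223.6]
tcp_rot: [2.132, 1.569, 1.977]
contact_force: [0.3, 0.3, -1.1]
grip_width: 41.6
```

```bash
python3 - <<'E'
from fit import *
c=capture("wrist"); cv2.imwrite("pics/w14.png",c["pixels"][:,:,::-1])
to(388,-323,74)
E
```

```text
shift [ 4.99 -0.13 -0.04] turn 0 opp 0 | pos [ 389.7 -319.6  223.8] jawyaw -0.154 q [-0.84  0.31  1.58  0.    1.25 -0.69] w 41.6 F [-0.1 -0.2 -1.8] t 24.98
```

View pics/w14.png

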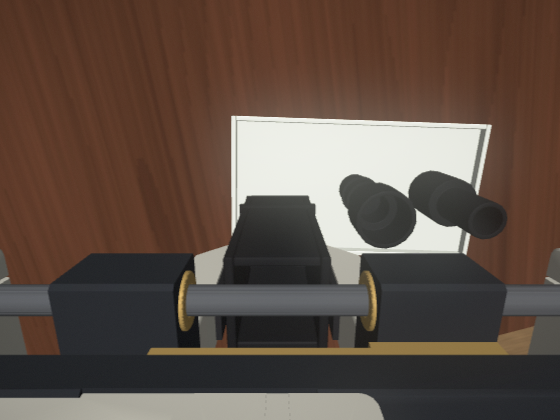

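>>> send_rows --series "-1 1.5 -0.1 -0.04 0;-1 3 -0.1 -0.04 0;-1 4.3 -0.1 -0.04 0;-1 4.7 -0.1 -0.04 0;-1 4.9 -0.1 -0.04 0;-1 4.9 -0.1 -0.04 0;-1 4.9 -0.1 -0.04 0;-1 4.9 -0.1 -0.04 0"

```text
time: 25.98
tool_pos: [387.9, -324.3, 77.9]
tcp_rot: [-0.708, 1.569, -0.864]
contact_force: [-0.1, 0.4, -1.5]
grip_width: 41.7
```

```bash
python3 - <<'E'
from fit import *
to(388,-323,74)
E
```

```text
shift [ 0.13  0.04 -0.  ] turn 0 opp 0 | pos [ 387.9 -324.3   77.9] jawyaw -0.156 q [-0.85  0.48  1.77 -0.    0.89 -0.69] w 41.7 F [-0.1  0.4 -1.5] t 25.98
```

>>> send_rows --series "-1 0.07 0 0 0;-1 0.12 0 0 0;-1 0.12 0 0 0;0.35 0.12 0 0 0;0.35 0.12 0 0 0;0.35 0.12 0 0 0;0.35 0.12 0 0 0;0.35 0.12 0 0 0"

```text
time: 26.98
tool_pos: [387.6, -323.9, 73.4]
tcp_rot: [-1.539, 1.571, -1.695]
contact_force: [0.0, 0.7, -0.1]
grip_width: 62.1
```

>>> send_rows --series "0.35 -1 0 0 0;0.35 -3 0 0 0;0.35 -5 0 0 0;1 -6.5 0 0 0;1 -7 0 0 0;1 -7 0 0 0;1 -7 0 0 0"

```text
time: 27.85
tool_pos: [387.2, -323.5, 282.3]
tcp_rot: [2.48, 1.569, 2.324]
contact_force: [0.3, 0.1, -0.4]
grip_width: 91.0
```

```bash
python3 - <<'E'
from fit import *
c=capture("wrist"); cv2.imwrite("pics/w15.png",c["pixels"][:,:,::-1])
p=capture("scene"); cv2.imwrite("pics/s15.png",cv2.resize(p["pixels"][40:270,160:420,::-1],None,fx=2.3,fy=2.3,interpolation=cv2.INTER_CUBIC))
to(573,-20,285)
for t in "square_case collar_tube stepped_tube side_tray".split():
  for q in(c,p):
        print(t,[(round(x["score"],2),[round(float(v)) for v in x["point"]]) for x in place_of(q,t)[:2]])
E
```

```text
shift [-0.09 10.96  4.54] turn 0 opp 0 | pos [ 387.2 -323.5  282.1] jawyaw -0.156 q [-0.85  0.27  1.48 -0.    1.4  -0.69] w 91.8 F [-0.2  1.   0.4] t 27.95
square_case [(0.9, [389, -323, 5]), (0.54, [472, -340, 1])]
square_case []
collar_tube [(0.82, [474, -341, 3])]
collar_tube [(0.89, [473, -337, 7]), (0.41, [587, 36, 6])]
stepped_tube [(0.71, [556, -358, 9])]
stepped_tube [(0.66, [560, -360, 3])]
side_tray [(0.63, [471, -338, 4])]
side_tray [(0.86, [469, -339, 1])]
```

View pics/w15.png

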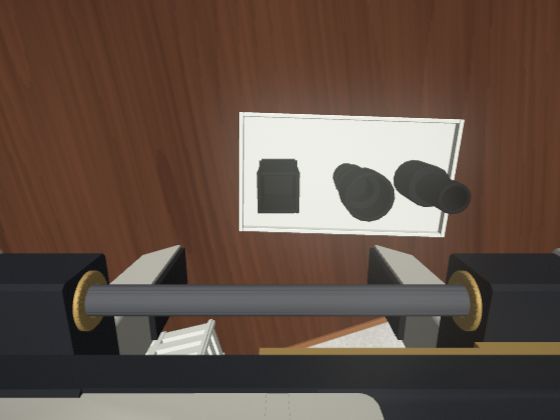

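View pics/s15.png

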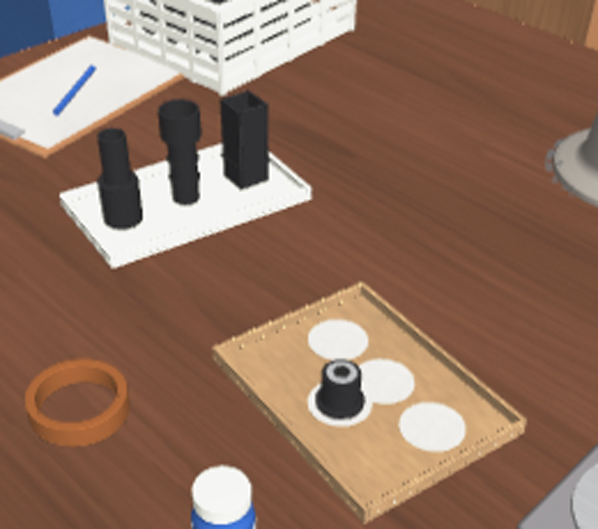

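```bash
python3 - <<'E'
from fit import *
to(585,36.7,226)
E
```

```text
shift [ 1.91 12.9   4.63] turn 0 opp 0 | pos [ 387.6 -323.9  283.3] jawyaw -0.156 q [-0.85  0.27  1.47 -0.    1.4  -0.69] w 91.6 F [ 0.5 -0.6 -0.6] t 28.35
```

>>> send_rows --series "0.3 0 1.8 0.6 0;0.3 0 3.6 1.3 0;0.3 0 5.4 1.9 0;0.3 0 7.2 2.6 0;0.3 0 9 3.2 0;0.3 0.5 10.8 3.9 0;0.3 1 12 4.5 0;0.3 1.9 12.9 4.63 0"

```text
time: 29.35
tool_pos: [586.4, 38.6, 226.3]
tcp_rot: [0.085, 1.568, -0.069]
contact_force: [-0.1, 0.1, 0.5]
grip_width: 59.7
```

>>> send_rows --series "0.3 0 0 0 0;0.3 0 0 0 0;0.3 0 0 0 0;0.3 0 0 0 0"

```text
time: 29.85
tool_pos: [585.1, 35.9, 227.4]
tcp_rot: [-0.009, 1.569, -0.166]
contact_force: [-0.1, -0.1, 0.2]
grip_width: 59.9
```

```bash
python3 - <<'E'
from fit import *
c=capture("wrist"); cv2.imwrite("pics/w16.png",c["pixels"][:,:,::-1])
np.savez("w16.npz",**{k:c[k] for k in("pixels","mtx","R","t")})
print("pred bush top",proj(c,[[585,36.7,45],[585,36.7,5]]).round(1))
to(585,36.7,15)
print([(round(x["score"],2),[round(float(v)) for v in x["point"]]) for x in place_of(c,"bush")[:2]])
E
```

```text
pred bush top [[277.6 189.2]
 [277.5 181.7]]
shift [ 7.07  0.02 -0.02] turn 0 opp 0 | pos [585.1  36.  227.2] jawyaw -0.157 q [-0.07  0.45  1.35 -0.    1.34  0.09] w 59.6 F [-0.6 -0.6  0.4] t 29.9
[(0.87, [584, 34, 6])]
```

View pics/w16.png

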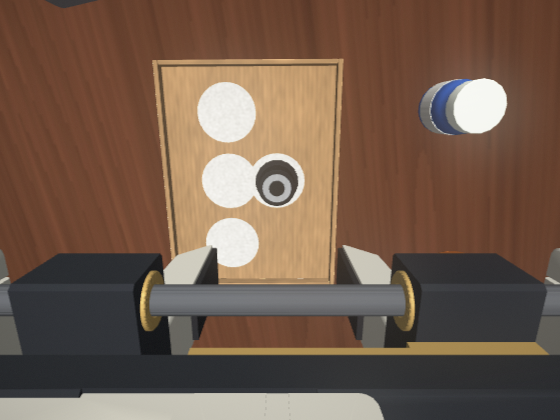

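>>> send_rows --series "0.3 2 0.05 0 0;0.3 4 0.05 0 0;0.3 5.8 0.05 0 0;0.3 6.8 0.05 0 0;0.3 7.07 0.05 0 0;0.3 7.07 0.05 0 0;0.3 7.07 0.05 0 0;0.3 7.07 0.05 0 0"

```text
time: 30.95
tool_pos: [586.1, 38.2, 15.8]
tcp_rot: [0.058, 1.568, -0.098]
contact_force: [0.0, -0.1, 0.7]
grip_width: 59.6
```

```bash
python3 - <<'E'
from fit import *
to(584.8,37.5,15)
E
```

```text
shift [ 0.02 -0.03 -0.04] turn 0 opp 0 | pos [586.1  38.2  15.8] jawyaw -0.156 q [-0.07  0.69  1.58 -0.    0.87  0.09] w 59.6 F [ 0.  -0.1  0.7] t 30.95
```

>>> send_rows --series "-1 0 0 -0.03 0;-1 0 0 -0.03 0;-1 0 0 -0.03 0;-1 0 0 -0.03 0;-1 0 0 -0.03 0;-1 0 0 -0.03 0;-1 0 0 -0.03 0"

```text
time: 31.82
tool_pos: [584.5, 38.4, 14.5]
tcp_rot: [-0.127, 1.57, -0.283]
contact_force: [0.7, 0.1, 3.8]
grip_width: 36.6
```

```bash
python3 - <<'E'
from fit import *
to(584.8,37.5,15)
to(521,325.5,200)
c=capture("scene"); cv2.imwrite("pics/s17.png",cv2.resize(c["pixels"][100:270,230:400,::-1],None,fx=3,fy=3,interpolation=cv2.INTER_CUBIC))
E
```

```text
shift [-0.02 -0.03  0.02] turn 0 opp 0 | pos [584.5  38.4  14.5] jawyaw -0.156 q [-0.07  0.69  1.59 -0.    0.87  0.09] w 36.6 F [0.7 0.1 3.8] t 31.82
shift [-6.19  9.13 -3.58] turn 0 opp 0 | pos [584.5  38.4  14.5] jawyaw -0.156 q [-0.07  0.69  1.59 -0.    0.87  0.09] w 36.6 F [0.7 0.1 3.8] t 31.82
```

View pics/s17.png

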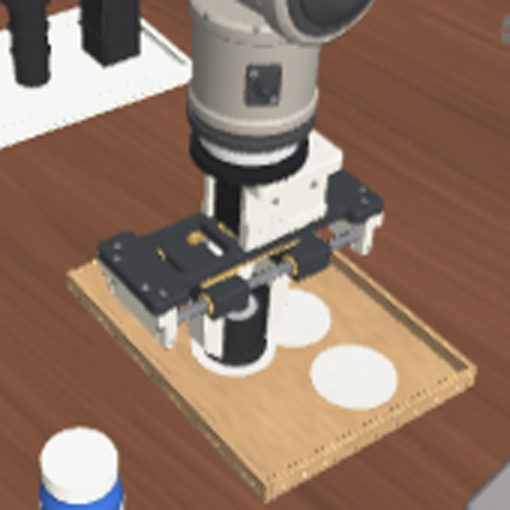

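>>> send_rows --series "-1 -0.5 0 0 0;-1 -1.5 0 0 0;-1 -3 0 0 0;-1 -4.7 0 0 0;-1 -6 0 0 0;-1 -6.2 0 0 0"

```text
time: 32.62
tool_pos: [585.5, 38.4, 203.8]
tcp_rot: [0.083, 1.565, -0.073]
contact_force: [-0.3, -0.7, -1.7]
grip_width: 36.9
```

>>> send_rows --series "-1 0 0.7 -0.3 0;-1 0 2.2 -0.9 0;-1 0 3.8 -1.5 0;-1 0 5.4 -2.1 0;-1 0 7 -2.7 0;-1 0 8.4 -3.3 0;-1 0 9.1 -3.55 0;-1 0 9.1 -3.55 0"

```text
time: 33.62
tool_pos: [520.7, 325.4, 199.0]
tcp_rot: [-2.391, 1.569, -2.545]
contact_force: [0.7, 0.3, -2.0]
grip_width: 37.1
```

>>> send_rows --series "-1 0 0 0 0;-1 0 0 0 0;-1 0 0 0 0;-1 0 0 0 0"

```text
time: 34.12
tool_pos: [521.8, 324.2, 200.4]
tcp_rot: [-0.102, 1.571, -0.259]
contact_force: [-0.5, 0.1, -1.6]
grip_width: 36.8
```

```bash
python3 - <<'E'
from fit import *
to(521,325.5,55.5)
c=capture("wrist"); cv2.imwrite("pics/w18.png",c["pixels"][:,:,::-1])
im=c["pixels"][:,:,::-1].copy()
a=np.linspace(0,2*np.pi,100)
cv2.polylines(im,[proj(c,np.c_[521+65*np.cos(a),325.5+65*np.sin(a),0*a+46]).astype(np.int32)],1,(0,0,255))
cv2.imwrite("pics/w18.png",im)
print([(round(x["score"],2),[round(float(v)) for v in x["point"]]) for x in place_of(c,"scale")[:2]])
E
```

```text
shift [ 4.83  0.04 -0.03] turn 0 opp 0 | pos [521.8 324.2 200.4] jawyaw -0.157 q [ 0.43  0.53  1.3  -0.    1.31  0.59] w 36.8 F [-0.5  0.1 -1.6] t 34.12
[]
```

View pics/w18.png

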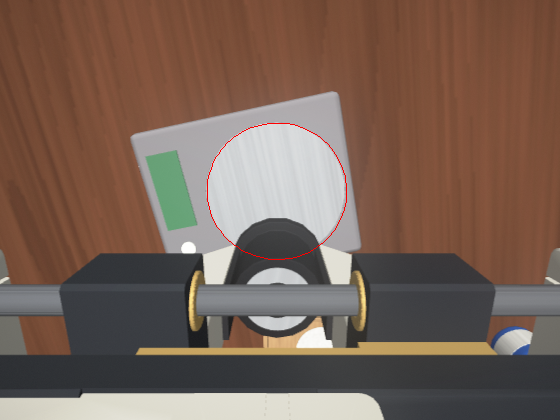

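>>> send_rows --series "-1 1.5 0.03 -0.03 0;-1 3 0.03 -0.03 0;-1 4 0.03 -0.03 0;-1 4.4 0.03 -0.03 0;-1 4.6 0.03 -0.03 0;-1 4.6 0.03 -0.03 0;-1 4.6 0.03 -0.03 0;-1 4.6 0.03 -0.03 0"

```text
time: 35.22
tool_pos: [521.2, 325.9, 63.2]
tcp_rot: [0.539, 1.569, 0.382]
contact_force: [0.1, 0.7, -2.0]
grip_width: 36.6
```

```bash
python3 - <<'E'
from fit import *
to(521,325.5,55.5)
c=capture("scene"); cv2.imwrite("pics/s19.png",cv2.resize(c["pixels"][150:340,360:540,::-1],None,fx=3,fy=3,interpolation=cv2.INTER_CUBIC))
to(521,325.5,55.5)
E
```

```text
shift [ 0.26 -0.01 -0.01] turn 0 opp 0 | pos [521.2 325.9  63.2] jawyaw -0.156 q [ 0.43  0.66  1.46 -0.    1.01  0.59] w 36.6 F [ 0.1  0.7 -2. ] t 35.23
shift [ 0.25 -0.01 -0.  ] turn 0 opp 0 | pos [521.1 325.8  63. ] jawyaw -0.156 q [ 0.43  0.66  1.46 -0.    1.01  0.59] w 36.6 F [-0.7  0.3 -1. ] t 35.27
```

View pics/s19.png

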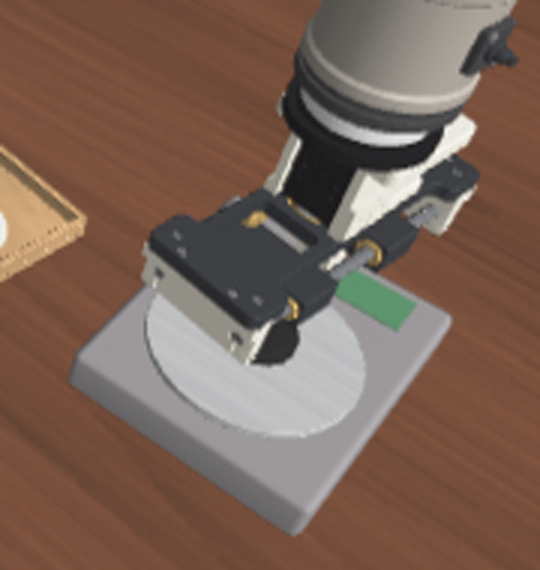

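Bush about 7 mm above the pan. Lower in small steps.

>>> send_rows --series "-1 0.05 0 0 0;-1 0.1 0 0 0;-1 0.15 0 0 0;-1 0.18 0 0 0;-1 0.2 0 0 0;-1 0.2 0 0 0;-1 0.2 0 0 0;-1 0.2 0 0 0"

```text
time: 36.28
tool_pos: [520.8, 325.7, 56.3]
tcp_rot: [-0.351, 1.571, -0.507]
contact_force: [-0.1, 0.1, -1.0]
grip_width: 36.9
```

>>> send_rows --series "-1 0.01 0 0 0;-1 0.02 0 0 0;-1 0.02 0 0 0;-1 0.02 0 0 0"

```text
time: 36.78
tool_pos: [520.8, 325.7, 55.7]
tcp_rot: [-1.498, 1.571, -1.654]
contact_force: [0.1, -0.3, -1.8]
grip_width: 36.5
```

```bash
python3 - <<'E'
from fit import *
to(521,325.5,55.5)
E
```

```text
shift [ 0.01 -0.    0.01] turn 0 opp 0 | pos [520.8 325.7  55.7] jawyaw -0.156 q [ 0.43  0.67  1.47 -0.    1.    0.59] w 36.5 F [ 0.1 -0.3 -1.8] t 36.77
```

>>> send_rows --series "-1 0.01 0 0 0;-1 0.02 0 0 0;-1 0.02 0 0 0;-1 0.02 0 0 0"

```text
time: 37.28
tool_pos: [520.8, 325.7, 55.5]
tcp_rot: [0.241, 1.57, 0.085]
contact_force: [-1.5, -0.7, 4.5]
grip_width: 36.8
```

>>> send_rows --series "-1 0.01 0 0 0;-1 0.02 0 0 0;-1 0.02 0 0 0;-1 0.02 0 0 0"

```text
time: 37.78
tool_pos: [520.8, 325.7, 55.5]
tcp_rot: [0.337, 1.57, 0.181]
contact_force: [-3.0, -1.7, 8.8]
grip_width: 36.8
```

Contact. Open gently and retreat.

>>> send_rows --series "-1 -0.02 0 0 0;-1 -0.02 0 0 0;0.3 -0.02 0 0 0;0.3 -0.02 0 0 0;0.3 -0.02 0 0 0;0.3 -0.02 0 0 0;0.3 -0.02 0 0 0;0.3 -0.02 0 0 0"

```text
time: 38.78
tool_pos: [520.8, 325.7, 55.0]
tcp_rot: [-1.309, 1.571, -1.465]
contact_force: [0.5, -0.2, -1.3]
grip_width: 59.6
```

>>> send_rows --series "0.3 -0.5 0 0 0;0.3 -2 0 0 0;0.3 -4 0 0 0;0.3 -6 0 0 0;1 -6.5 0 0 0;1 -6.5 0 0 0;1 -6.5 0 0 0"

```text
time: 39.65
tool_pos: [520.0, 325.3, 248.1]
tcp_rot: [-2.527, 1.567, -2.683]
contact_force: [0.1, -0.0, -0.3]
grip_width: 85.4
```

```bash
python3 - <<'E'
from fit import *
to(388,-323,250)
c=capture("wrist"); im=c["pixels"][:,:,::-1].copy()
a=np.linspace(0,2*np.pi,100)
for r,z in((65,46),(24,46),(19,86)): cv2.polylines(im,[proj(c,np.c_[521+r*np.cos(a),325.5+r*np.sin(a),0*a+z]).astype(np.int32)],1,(0,0,255))
cv2.imwrite("pics/w20.png",im)
print([(round(x["score"],2),[round(float(v)) for v in x["point"]]) for x in place_of(c,"bush")[:2]])
print([(round(x["score"],2),[round(float(v)) for v in x["point"]]) for x in place_of(c,"scale")[:2]])
c=capture("scene");cv2.imwrite("pics/s20.png",c["pixels"][:,:,::-1])
E
```

```text
shift [-1.000e-02 -2.203e+01 -9.800e-01] turn 0 opp 0 | pos [520.  325.3 248.1] jawyaw -0.156 q [ 0.43  0.5   1.22 -0.    1.43  0.59] w 85.4 F [ 0.1 -0.  -0.3] t 39.65
[(0.57, [521, 318, 44])]
[(0.81, [519, 329, 5])]
```

View pics/w20.png

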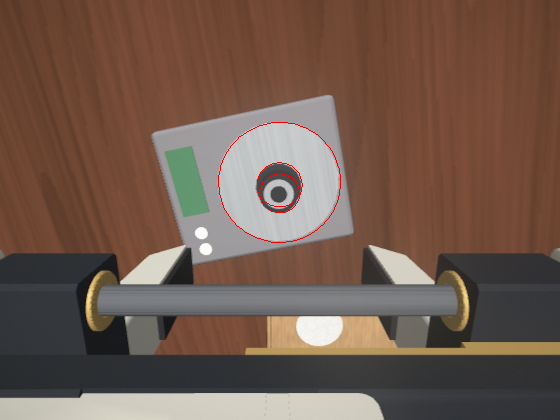

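View pics/s20.png

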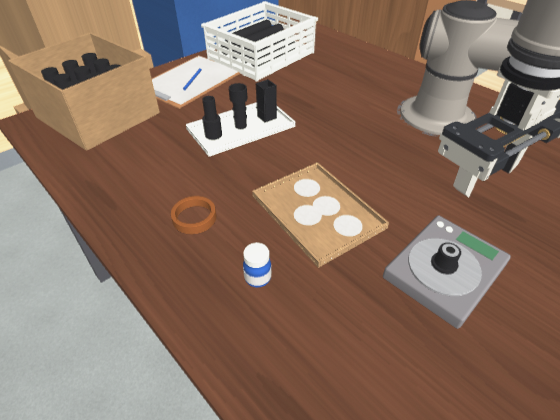

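>>> send_rows --series "0.35 0 -2 -0.1 0;0.35 0 -4 -0.2 0;0.35 0 -6 -0.3 0;0.35 0 -8 -0.4 0;0.35 0 -10 -0.5 0;0.35 0 -12 -0.6 0;0.35 0 -14 -0.7 0;0.35 0 -16 -0.8 0"

```text
time: 40.85
tool_pos: [421.7, -146.4, 249.8]
tcp_rot: [2.667, 1.57, 2.511]
contact_force: [1.2, -0.4, -0.9]
grip_width: 62.3
```

>>> send_rows --series "0.35 0 -2 -0.1 0;0.35 0 -4 -0.2 0;0.35 0 -5.5 -0.2 0;0.35 0 -6.05 -0.2 0;0.35 0 -6.05 -0.2 0;0.35 0 -6.05 -0.2 0;0.35 0 -6.05 -0.2 0"

```text
time: 41.72
tool_pos: [388.8, -321.8, 250.3]
tcp_rot: [0.216, 1.571, 0.062]
contact_force: [-0.4, -0.0, 0.7]
grip_width: 62.2
```

```bash
python3 - <<'E'
from fit import *
c=capture("wrist"); cv2.imwrite("pics/w21.png",c["pixels"][:,:,::-1])
to(387.6,-323.9,74)
E
```

```text
shift [ 5.88 -0.07 -0.03] turn 0 opp 0 | pos [ 388.8 -322.   250.4] jawyaw -0.154 q [-0.84  0.29  1.54  0.    1.32 -0.69] w 61.9 F [-0.3  0.7  0.7] t 41.77
```

View pics/w21.png

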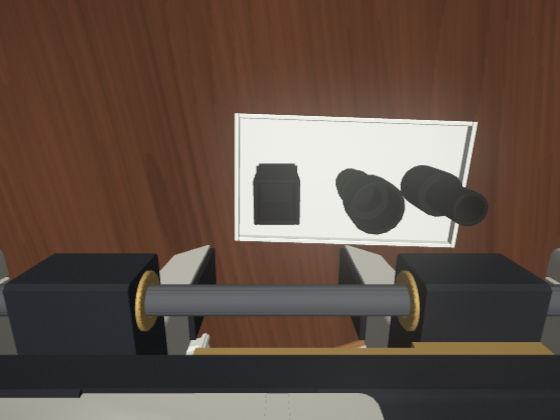

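>>> send_rows --series "0.35 2 -0.05 -0.03 0;0.35 4 -0.05 -0.03 0;0.35 5.6 -0.05 -0.03 0;0.35 5.86 -0.05 -0.03 0;0.35 5.86 -0.05 -0.03 0;0.35 5.86 -0.05 -0.03 0;0.35 5.86 -0.05 -0.03 0"

```text
time: 42.65
tool_pos: [387.9, -325.2, 75.9]
tcp_rot: [-0.705, 1.568, -0.861]
contact_force: [0.1, -0.6, -0.0]
grip_width: 62.2
```

>>> send_rows --series "-1 0 0 0 0;-1 0 0 0 0;-1 0 0 0 0;-1 0 0 0 0;-1 0 0 0 0;-1 0 0 0 0;-1 0 0 0 0"

```text
time: 43.52
tool_pos: [387.3, -324.5, 74.5]
tcp_rot: [-0.97, 1.57, -1.126]
contact_force: [0.5, 1.2, 4.7]
grip_width: 41.9
```

```bash
python3 - <<'E'
from fit import *
to(387.6,-323.9,73.4)
to(543.6,119.2,224)
E
```

```text
shift [0.04 0.02 0.01] turn 0 opp 0 | pos [ 387.3 -324.5   74.5] jawyaw -0.156 q [-0.85  0.49  1.78 -0.    0.88 -0.69] w 41.9 F [0.5 1.2 4.7] t 43.52
shift [-4.99 15.42  2.85] turn 0 opp 0 | pos [ 387.3 -324.5   74.5] jawyaw -0.156 q [-0.85  0.49  1.78 -0.    0.88 -0.69] w 41.9 F [0.5 1.2 4.7] t 43.52
```

>>> send_rows --series "-1 -0.5 0 0 0;-1 -1.5 0 0 0;-1 -3 0 0 0;-1 -4.5 0 0 0;-1 -5 0 0 0;-1 -5 0 0 0"

```text
time: 44.28
tool_pos: [387.5, -324.7, 225.9]
tcp_rot: [-0.701, 1.568, -0.857]
contact_force: [0.6, -0.5, -2.0]
grip_width: 41.8
```

>>> send_rows --series "-1 0 1 0.2 0;-1 0 3 0.55 0;-1 0 5 0.9 0;-1 0 7 1.3 0;-1 0 9 1.65 0;-1 0 11 2.05 0;-1 0 13 2.4 0;-1 0 14.8 2.8 0"

```text
time: 45.28
tool_pos: [538.8, 103.3, 223.0]
tcp_rot: [-2.891, 1.568, -3.046]
contact_force: [1.0, 0.1, -1.1]
grip_width: 41.9
```

>>> send_rows --series "-1 0 0.6 0.05 0;-1 0 0.6 0.05 0;-1 0 0.6 0.05 0;-1 0 0.6 0.05 0"

```text
time: 45.78
tool_pos: [543.3, 117.2, 224.3]
tcp_rot: [-1.874, 1.57, -2.032]
contact_force: [-0.4, -0.3, -2.2]
grip_width: 41.8
```

```bash
python3 - <<'E'
from fit import *
to(543.6,118.6,75)
c=capture("wrist"); cv2.imwrite("pics/w22.png",c["pixels"][:,:,::-1])
E
```

```text
shift [4.98 0.05 0.  ] turn 0 opp 0 | pos [543.3 117.2 224.3] jawyaw -0.158 q [ 0.07  0.4   1.44 -0.    1.3   0.23] w 41.8 F [-0.4 -0.3 -2.2] t 45.77
```

View pics/w22.png

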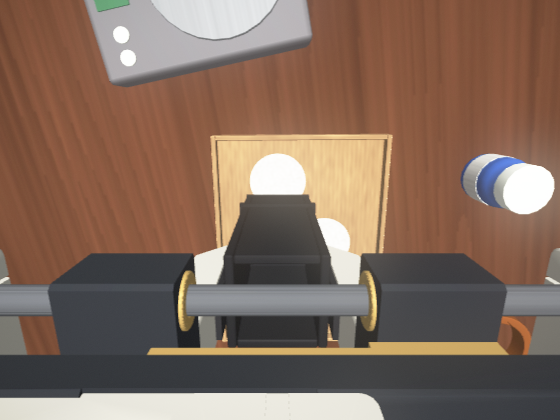

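>>> send_rows --series "-1 1.5 0.02 0 0;-1 3 0.02 0 0;-1 4.3 0.02 0 0;-1 4.7 0.02 0 0;-1 4.9 0.02 0 0;-1 4.93 0.02 0 0;-1 4.93 0.02 0 0;-1 4.93 0.02 0 0"

```text
time: 46.82
tool_pos: [544.1, 119.3, 77.3]
tcp_rot: [0.181, 1.569, 0.025]
contact_force: [0.3, 0.2, -1.1]
grip_width: 41.8
```

>>> send_rows --series "-1 0 0 0 0;-1 0 0 0 0"

```text
time: 47.08
tool_pos: [543.6, 119.3, 76.6]
tcp_rot: [-0.112, 1.57, -0.268]
contact_force: [0.1, -0.2, -2.1]
grip_width: 42.0
```

```bash
python3 - <<'E'
from fit import *
to(543.6,118.6,75)
E
```

```text
shift [ 0.05 -0.02  0.  ] turn 0 opp 0 | pos [543.6 119.3  76.6] jawyaw -0.156 q [ 0.08  0.56  1.63 -0.    0.95  0.23] w 42.0 F [ 0.1 -0.2 -2.1] t 47.08
```

>>> send_rows --series "-1 0.04 0 0 0;-1 0.04 0 0 0;0.35 0.04 0 0 0;0.35 0.04 0 0 0;0.35 0.04 0 0 0;0.35 0.04 0 0 0;0.35 0.04 0 0 0;0.35 0.04 0 0 0"

```text
time: 48.08
tool_pos: [543.6, 119.2, 75.2]
tcp_rot: [-0.479, 1.571, -0.635]
contact_force: [-0.1, -0.1, 0.2]
grip_width: 62.1
```

>>> send_rows --series "0.35 -1 0 0 0;0.35 -3 0 0 0;0.35 -5 0 0 0;0.45 -5 0 0 0;0.45 -5 0 0 0"

```text
time: 48.7
tool_pos: [543.2, 119.2, 224.8]
tcp_rot: [-2.72, 1.57, -2.876]
contact_force: [0.0, 0.3, -0.2]
grip_width: 66.2
```

```bash
python3 - <<'E'
from fit import *
to(472.1,-338.7,225)
c=capture("scene"); cv2.imwrite("pics/s23.png",cv2.resize(c["pixels"][80:270,180:420,::-1],None,fx=2.5,fy=2.5,interpolation=cv2.INTER_CUBIC))
E
```

```text
shift [ -0.   -15.45   0.03] turn 0 opp 0 | pos [543.2 119.2 224.8] jawyaw -0.156 q [ 0.08  0.4   1.44 -0.    1.3   0.23] w 66.2 F [ 0.   0.3 -0.2] t 48.7
```

View pics/s23.png

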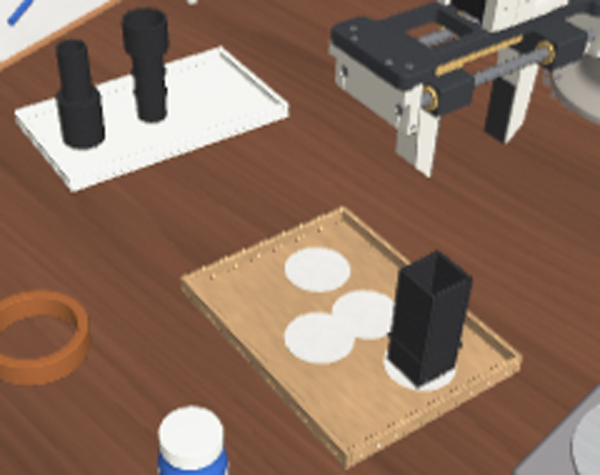

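Square case is back, upright. Next the collar tube.

>>> send_rows --series "0.45 0 -2 0 0;0.45 0 -4 0 0;0.45 0 -6 0 0;0.45 0 -8 0 0;0.45 0 -10 0 0;0.45 0 -12 0 0;0.45 0 -14 0 0;0.45 0 -15.45 0.03 0"

```text
time: 49.75
tool_pos: [471.0, -340.8, 223.0]
tcp_rot: [2.607, 1.567, 2.449]
contact_force: [0.3, -0.0, 0.4]
grip_width: 66.4
```

>>> send_rows --series "0.45 0 0 0 0;0.45 0 0 0 0;0.45 0 0 0 0;0.45 0 0 0 0"

```text
time: 50.25
tool_pos: [472.8, -337.7, 225.3]
tcp_rot: [1.114, 1.571, 0.96]
contact_force: [0.4, -0.1, -0.1]
grip_width: 66.4
```

```bash
python3 - <<'E'
from fit import *
to(472.1,-338.7,87.4)
E
```

```text
shift [ 4.6  -0.04 -0.02] turn 0 opp 0 | pos [ 472.8 -337.7  225.3] jawyaw -0.154 q [-0.75  0.45  1.37  0.    1.33 -0.6 ] w 66.4 F [ 0.4 -0.1 -0.1] t 50.25
```

>>> send_rows --series "0.45 2 -0.03 -0.02 0;0.45 4 -0.03 -0.02 0;0.45 4.5 -0.03 -0.02 0;0.45 4.57 -0.03 -0.02 0;0.45 4.57 -0.03 -0.02 0;0.45 4.57 -0.03 -0.02 0;0.45 4.57 -0.03 -0.02 0"

```text
time: 51.12
tool_pos: [472.2, -340.0, 89.4]
tcp_rot: [-0.614, 1.568, -0.77]
contact_force: [0.8, 0.5, -0.4]
grip_width: 66.4
```

>>> send_rows --series "-1 0 0 0 0;-1 0 0 0 0;-1 0 0 0 0;-1 0 0 0 0;-1 0 0 0 0;-1 0 0 0 0;-1 0 0 0 0"

```text
time: 52.0
tool_pos: [471.7, -339.6, 88.2]
tcp_rot: [-0.714, 1.571, -0.87]
contact_force: [1.3, 0.7, 1.5]
grip_width: 46.0
```

```bash
python3 - <<'E'
from fit import *
to(472.1,-338.7,87.4)
to(531.8,45.8,238)
E
```

```text
shift [0.03 0.03 0.01] turn 0 opp 0 | pos [ 471.7 -339.6   88.2] jawyaw -0.156 q [-0.76  0.58  1.54 -0.    1.02 -0.6 ] w 46.0 F [1.3 0.7 1.5] t 52.0
shift [-5.   13.   -0.02] turn 0 opp 0 | pos [ 471.7 -339.6   88.2] jawyaw -0.156 q [-0.76  0.58  1.54 -0.    1.02 -0.6 ] w 46.0 F [1.3 0.7 1.5] t 52.0
```

>>> send_rows --series "-1 -0.5 0 0 0;-1 -1.5 0 0 0;-1 -3 0 0 0;-1 -4.5 0 0 0;-1 -5 0 0 0;-1 -5 0 0 0"

```text
time: 52.75
tool_pos: [471.7, -339.6, 238.7]
tcp_rot: [-0.682, 1.569, -0.838]
contact_force: [0.1, 0.4, -1.7]
grip_width: 45.7
```

>>> send_rows --series "-1 0 1 0 0;-1 0 2.8 0 0;-1 0 4.6 0 0;-1 0 6.4 0 0;-1 0 8.2 0 0;-1 0 10 0 0;-1 0 11.8 0 0;-1 0 12.97 0 0"

```text
time: 53.75
tool_pos: [531.1, 47.3, 235.8]
tcp_rot: [-3.087, 1.566, 3.042]
contact_force: [0.2, 0.7, -1.2]
grip_width: 46.0
```

>>> send_rows --series "-1 0 0 0 0;-1 0 0 0 0;-1 0 0 0 0;-1 0 0 0 0"

```text
time: 54.25
tool_pos: [532.1, 43.8, 237.9]
tcp_rot: [-2.409, 1.57, -2.567]
contact_force: [0.5, -0.2, -1.2]
grip_width: 46.0
```

```bash
python3 - <<'E'
from fit import *
to(531.8,44.9,89.2)
c=capture("scene"); cv2.imwrite("pics/s24.png",cv2.resize(c["pixels"][80:270,180:420,::-1],None,fx=2.5,fy=2.5,interpolation=cv2.INTER_CUBIC))
E
```

```text
shift [ 4.96  0.04 -0.01] turn 0 opp 0 | pos [532.1  43.8 237.9] jawyaw -0.158 q [-0.06  0.35  1.48 -0.    1.31  0.1 ] w 46.0 F [ 0.5 -0.2 -1.2] t 54.25
```

View pics/s24.png

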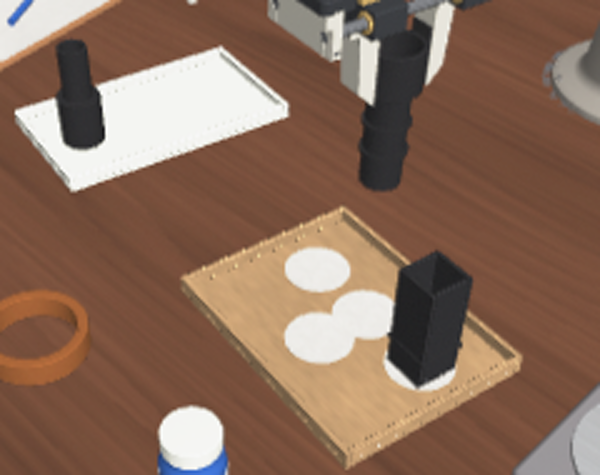

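>>> send_rows --series "-1 1.5 0 0 0;-1 3 0 0 0;-1 4.3 0 0 0;-1 4.7 0 0 0;-1 4.87 0 0 0;-1 4.91 0 0 0;-1 4.91 0 0 0;-1 4.91 0 0 0"

```text
time: 55.3
tool_pos: [532.7, 44.8, 91.7]
tcp_rot: [0.05, 1.569, -0.106]
contact_force: [0.3, -1.1, -1.0]
grip_width: 45.9
```

>>> send_rows --series "-1 0 0 0 0;-1 0 0 0 0"

```text
time: 55.55
tool_pos: [532.2, 44.8, 91.0]
tcp_rot: [-0.258, 1.571, -0.414]
contact_force: [0.4, -0.2, -1.4]
grip_width: 45.6
```

```bash
python3 - <<'E'
from fit import *
to(531.8,44.9,89.2)
E
```

```text
shift [ 0.06  0.   -0.01] turn 0 opp 0 | pos [532.2  44.8  91. ] jawyaw -0.156 q [-0.06  0.51  1.68 -0.    0.96  0.1 ] w 45.6 F [ 0.4 -0.2 -1.4] t 55.55
```

>>> send_rows --series "-1 0.05 0 -0.01 0;-1 0.05 0 -0.01 0;0.45 0.05 0 -0.01 0;0.45 0.05 0 -0.01 0;0.45 0.05 0 -0.01 0;0.45 0.05 0 -0.01 0;0.45 0.05 0 -0.01 0;0.45 0.05 0 -0.01 0"

```text
time: 56.55
tool_pos: [531.9, 44.9, 89.3]
tcp_rot: [-1.328, 1.571, -1.484]
contact_force: [0.3, 0.3, -0.5]
grip_width: 66.9
```

>>> send_rows --series "0.45 -1 0 0 0;0.45 -3 0 0 0;0.45 -4.6 0 0 0;0.6 -4.6 0 0 0;0.6 -4.6 0 0 0"

```text
time: 57.18
tool_pos: [531.3, 44.9, 226.6]
tcp_rot: [-2.964, 1.57, -3.12]
contact_force: [0.5, 0.3, -0.3]
grip_width: 73.2
```

```bash
python3 - <<'E'
from fit import *
to(554.5,-355.4,226)
c=capture("scene"); cv2.imwrite("pics/s25.png",cv2.resize(c["pixels"][80:270,180:420,::-1],None,fx=2.5,fy=2.5,interpolation=cv2.INTER_CUBIC))
E
```

```text
shift [  0.02 -13.06   2.84] turn 0 opp 0 | pos [531.3  44.9 226.6] jawyaw -0.156 q [-0.06  0.36  1.5  -0.    1.28  0.1 ] w 73.2 F [ 0.5  0.3 -0.3] t 57.17
```

View pics/s25.png

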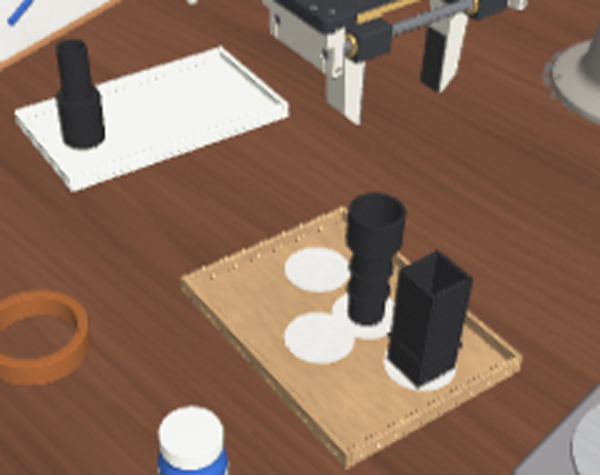

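Collar tube is back. Now the stepped tube.

>>> send_rows --series "0.6 0 -2 0.4 0;0.6 0 -4 0.85 0;0.6 0 -6 1.3 0;0.6 0 -8 1.7 0;0.6 0 -10 2.2 0;0.6 0 -12 2.6 0;0.6 0 -13.06 2.84 0;0.6 0 -13.06 2.84 0"

```text
time: 58.22
tool_pos: [553.9, -357.5, 224.3]
tcp_rot: [2.703, 1.567, 2.543]
contact_force: [-0.1, 1.0, 0.0]
grip_width: 73.5
```

>>> send_rows --series "0.6 0 0 0 0;0.6 0 0 0 0;0.6 0 0 0 0;0.6 0 0 0 0"

```text
time: 58.72
tool_pos: [555.3, -354.8, 227.7]
tcp_rot: [-0.681, 1.57, -0.836]
contact_force: [0.0, -0.3, 0.3]
grip_width: 73.2
```

```bash
python3 - <<'E'
from fit import *
to(554.5,-355.4,76)
E
```

```text
shift [ 5.06 -0.02 -0.03] turn 0 opp 0 | pos [ 555.3 -354.8  227.7] jawyaw -0.155 q [-0.68  0.6   1.11 -0.    1.44 -0.53] w 73.2 F [ 0.  -0.3  0.3] t 58.73
```

>>> send_rows --series "0.6 2 0 -0.03 0;0.6 4 0 -0.03 0;0.6 5 0 -0.03 0;0.6 5.04 0 -0.03 0;0.6 5.04 0 -0.03 0;0.6 5.04 0 -0.03 0;0.6 5.04 0 -0.03 0"

```text
time: 59.6
tool_pos: [554.8, -355.7, 77.7]
tcp_rot: [-0.543, 1.568, -0.699]
contact_force: [-0.5, 0.5, -0.9]
grip_width: 73.1
```

>>> send_rows --series "-1 0 0 0 0;-1 0 0 0 0;-1 0 0 0 0;-1 0 0 0 0;-1 0 0 0 0;-1 0 0 0 0;-1 0 0 0 0;-1 0 0 0 0"

```text
time: 60.6
tool_pos: [554.3, -355.4, 76.2]
tcp_rot: [-0.502, 1.57, -0.658]
contact_force: [1.6, -0.1, 0.5]
grip_width: 37.2
```

```bash
python3 - <<'E'
from fit import *
to(554.5,-355.4,75.8)
to(519.7,-28.5,227)
E
```

```text
shift [ 0.01 -0.    0.01] turn 0 opp 0 | pos [ 554.3 -355.4   76.2] jawyaw -0.156 q [-0.69  0.72  1.31  0.    1.11 -0.53] w 37.2 F [ 1.6 -0.1  0.5] t 60.6
shift [-5.03 10.58 -2.83] turn 0 opp 0 | pos [ 554.3 -355.4   76.2] jawyaw -0.156 q [-0.69  0.72  1.31  0.    1.11 -0.53] w 37.2 F [ 1.6 -0.1  0.5] t 60.6
```

>>> send_rows --series "-1 -0.5 0 0 0;-1 -1.5 0 0 0;-1 -3 0 0 0;-1 -4.5 0 0 0;-1 -5 0 0 0;-1 -5 0 0 0"

```text
time: 61.35
tool_pos: [554.2, -355.3, 226.5]
tcp_rot: [-0.677, 1.57, -0.833]
contact_force: [-0.1, -0.1, -2.5]
grip_width: 36.9
```

>>> send_rows --series "-1 0 0.8 -0.2 0;-1 0 2.4 -0.6 0;-1 0 4 -1.1 0;-1 0 5.6 -1.5 0;-1 0 7.2 -1.9 0;-1 0 8.8 -2.4 0;-1 0 10.1 -2.75 0;-1 0 10.58 -2.83 0"

```text
time: 62.35
tool_pos: [518.2, -26.4, 224.1]
tcp_rot: [3.087, 1.567, 2.933]
contact_force: [0.4, 0.1, -1.2]
grip_width: 36.9
```

>>> send_rows --series "-1 0 0 0 0;-1 0 0 0 0;-1 0 0 0 0;-1 0 0 0 0"

```text
time: 62.85
tool_pos: [519.8, -29.4, 226.0]
tcp_rot: [-2.205, 1.571, -2.363]
contact_force: [0.5, 0.5, -1.7]
grip_width: 37.1
```

```bash
python3 - <<'E'
from fit import *
to(519.8,-28,76.9)
E
```

```text
shift [ 4.97  0.05 -0.01] turn 0 opp 0 | pos [519.8 -29.4 226. ] jawyaw -0.157 q [-0.2   0.33  1.54 -0.    1.27 -0.05] w 37.1 F [ 0.5  0.5 -1.7] t 62.85
```

>>> send_rows --series "-1 1.5 0.02 0 0;-1 3 0.02 0 0;-1 4.3 0.02 0 0;-1 4.7 0.02 0 0;-1 4.87 0.02 0 0;-1 4.92 0.02 0 0;-1 4.92 0.02 0 0;-1 4.92 0.02 0 0"

```text
time: 63.85
tool_pos: [520.3, -28.0, 79.3]
tcp_rot: [-0.099, 1.569, -0.255]
contact_force: [-0.1, -0.4, -1.3]
grip_width: 36.8
```

>>> send_rows --series "-1 0 0 0 0;-1 0 0 0 0"

```text
time: 64.1
tool_pos: [519.8, -28.0, 78.7]
tcp_rot: [-0.372, 1.57, -0.528]
contact_force: [0.8, -0.2, -1.5]
grip_width: 37.3
```

```bash
python3 - <<'E'
from fit import *
to(519.8,-28,76.9)
E
```

```text
shift [ 0.06 -0.   -0.  ] turn 0 opp 0 | pos [519.8 -28.   78.7] jawyaw -0.156 q [-0.2   0.5   1.73 -0.    0.91 -0.04] w 37.3 F [ 0.8 -0.2 -1.5] t 64.1
```

>>> send_rows --series "-1 0.05 0 0 0;-1 0.05 0 0 0;0.6 0.05 0 0 0;0.6 0.05 0 0 0;0.6 0.05 0 0 0;0.6 0.05 0 0 0;0.6 0.05 0 0 0;0.6 0.05 0 0 0"

```text
time: 65.1
tool_pos: [519.8, -28.0, 77.0]
tcp_rot: [-0.967, 1.571, -1.123]
contact_force: [0.4, -0.2, -0.6]
grip_width: 73.5
```

>>> send_rows --series "0.6 -1 0 0 0;0.6 -3 0 0 0;0.6 -5 0 0 0;0.6 -7 0 0 0;0.6 -7.5 -3 -1 0;0.6 -7.5 -5 -2 0;0.6 -7.5 -7 -3 0;0.6 -7.5 -8 -4 0"

```text
time: 66.1
tool_pos: [377.3, -233.0, 301.9]
tcp_rot: [-0.817, 1.57, -0.973]
contact_force: [0.9, -1.1, 0.4]
grip_width: 73.6
```

>>> send_rows --series "0.6 0 0 0 0;0.6 0 0 0 0;0.6 0 0 0 0;0.6 0 0 0 0"

```text
time: 66.6
tool_pos: [379.3, -230.5, 301.7]
tcp_rot: [2.034, 1.571, 1.88]
contact_force: [0.6, 0.7, -0.7]
grip_width: 73.1
```

```bash
python3 - <<'E'
from fit import *
to(519.8,-28,76.9)
P=[("stepped",(521,-28.5,5)),("collar",(531.5,44.5,5)),("square",(543.5,118.5,5,-.154)),("bush",(521,325.5,46))]
ims=[]
for n,b in (("top",(120,180,330,300)),("scene",(245,130,515,340))):
    p=capture(n); f=3.5 if n=="top" else 2.9
    im=cv2.resize(p["pixels"][b[1]:b[3],b[0]:b[2],::-1],None,fx=f,fy=f,interpolation=cv2.INTER_CUBIC)
    for name,a in P:
        for h in hulls(name,*a):
            uv=(proj(p,h)+.5-[b[0],b[1]])*f
            cv2.polylines(im,[cv2.convexHull(uv.astype(np.float32)).astype(np.int32)],1,(0,255,0))
    cv2.imwrite(f"pics/end_{n}.png",im)
    for t in "collar_tube square_case stepped_tube bush scale tape_roll spray_jar".split():
        print(n,t,[(round(x["score"],2),[round(float(v)) for v in x["point"]]) for x in place_of(p,t)[:1]])
E
```

```text
shift [7.49 7.39 3.6 ] turn 0 opp 0 | pos [ 379.3 -230.5  301.7] jawyaw -0.154 q [-0.72  0.14  1.59  0.    1.42 -0.57] w 73.1 F [ 0.6  0.7 -0.7] t 66.6
top collar_tube [(0.72, [533, 40, 6])]
top square_case [(0.88, [546, 121, 5])]
top stepped_tube [(0.62, [521, -34, 8])]
top bush [(0.61, [521, 328, 45])]
top scale [(0.82, [520, 325, -3])]
top tape_roll [(0.83, [773, -127, -2])]
top spray_jar [(0.54, [772, 90, -2])]
scene collar_tube [(0.89, [530, 48, 5])]
scene square_case [(0.88, [544, 117, 9])]
scene stepped_tube [(0.62, [523, -30, 3])]
scene bush [(0.84, [520, 327, 50])]
scene scale [(0.69, [524, 322, -1])]
scene tape_roll []
scene spray_jar [(0.83, [775, 91, 1])]
```

View pics/end_top.png

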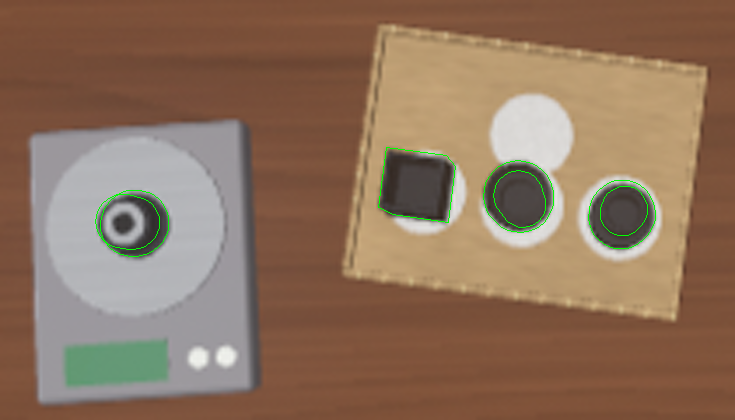

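View pics/end_scene.png

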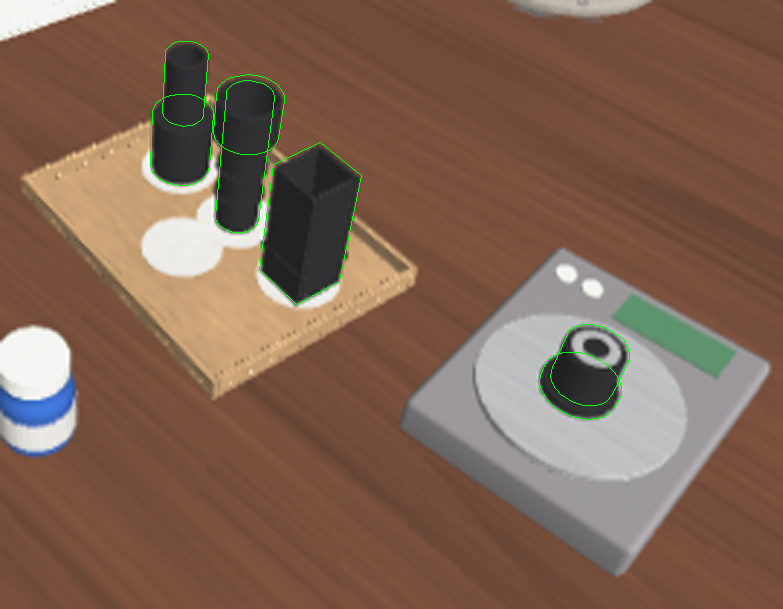

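```bash
python3 -c "
from plant import *
print(close_job())"
```

```text
the job is handed in; nothing more can be done
None
```

The job is done and handed in at about 67 s of the 144 s allowed; the hand-in reports no verdict. I moved the stepped tube, collar tube and square case upright into the side tray. I then set the bush on the middle of the pan and put each tall part back on its own spot.

**Final pictures (top and scene):** The outlines of the starting poses fit all three tall parts, and the bush sits on the pan outline. I put any difference at about 3 mm or less. All four stand upright, the gripper is open, and the arm has pulled clear.

**Bush on the pan:** It touched down gently. The last wrist reading before release was about 9 N, and the bush was released about 0.3 mm from the pan centre I had measured.

**Tape roll and jar:** They read within about 4 mm of their first positions, within the networks' error. The tape roll was not found in the last scene picture, only in the top view.

**Readings that disagreed:**
- **Grip width:** it read 37 mm on the 32 mm section of the stepped tube and 46 mm on the 48 mm collar. The pictures showed both grips were sound.
- **Networks' positions:** single readings differed from my fitted positions by up to about 6 mm.

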